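# Fill an argon canister at the cellar's wine-preserving station

### The job

First open the regulator: press the red knob down, turn it clockwise as far as it goes and let it spring back up at the green mark. Then take the empty canister (orange handle) out of the wooden rack, put it nose down into the brass filling port with its two pins in the slots, push it fully home against the spring and twist it a quarter turn clockwise. The filling valve stays open only while the canister is held there, so finish still gripping it, pushed fully home and turned; leave the blue-handled full canister and everything else where they are.

Things in the scene. Friction and masses are not known exactly. Their poses are not given: they have to be found in the camera images.
- station: Grey filling station, fixed to the table, base slab 150 (x) x 280 (y) x 30 mm high. Origin: centre of its underside on the table, z up. The red regulator knob stands at local (0, +70) mm, the brass filling port at local (0, -65) mm; a flat gauge 44 mm above the table lies at local (42, 3) mm.
- port (a point): Centre of the filling port's mouth, on the flat brass top face 75 mm above the table; axes as the station's. Round mouth 32 mm across with two slots 11 mm wide along local +x and -x, reaching 23 mm from the centre (green dashes: where the pins end up). Housing 66 mm across, brass plate 6 mm thick. Fully home, a canister's origin is 28 mm below this point, its shoulder flat on the brass.
- plunger (a joint): Travel (m) of the spring plunger in the port: 0 out, 0.014 with a canister fully home. It meets the nose 14 mm before home and pushes up 3 N, rising to 12 N at home. Pins clear the underside of the plate at 0.0075, 6.5 mm before home; only then can the canister turn. If let go, it rises 6.5 mm off its seat.
- vane (a joint): Angle (rad) of the sprung valve vane in the port that the pins push round: 0 shut, 1.36 at its stop. It moves once the canister has turned about 0.15 rad clockwise (seen from above) and resists with up to 0.1 N m; the canister's whole turn to the stop is about 1.5 rad. Anticlockwise is blocked.
- knob_grip (a point): Centre of the top of the red regulator knob, on its axis, 80 mm above the table at rest. A bar 42 mm long (point's x), 14 mm wide (y), reaching 24 mm down to a black disc 42 mm across; white tab and pointer to the point's -x. It turns only while pressed down 6 to 9 mm (6 to 9 N): clockwise seen from above, 1.2 rad to a stop, where the tab finds a second notch and springs up when let go.
- reg_press (a joint): How far the regulator knob is pressed down, m: 0 up, 0.009 fully down.
- reg_knob (a joint): How far the regulator knob is turned clockwise from above, rad: 0 shut (red mark), 1.2 open (green mark).
- rack: Pale wooden canister rack, fixed, 80 (x) x 190 (y) x 36 mm high, origin at the centre of its underside. Two round holes 46 mm across, 32 mm deep, at local y -45 and +45 mm; a canister stands in each, nose down, shoulder on the rack's top, in either order, handles up to 0.6 rad from the rack's x axis.
- empty_can: Empty argon canister, orange handle and band, 120 mm tall, 0.2 to 0.33 kg. Origin: centre of the nose tip, z up. Nose 28 mm across (tapers to 18 mm over the lowest 6 mm) up to the shoulder at z 28 mm; two pins 7 mm thick at z 12 mm stick out along local +x and -x to 21 mm from the axis; body 54 mm across, z 28 to 88; black disc 40 mm across to z 94; handle bar to z 120 (see its grip point).
- empty_can_grip (a point): Centre of the top of the orange handle bar, 120 mm above the canister's origin, axes as the canister's. The bar is 46 mm long (local x, in line with the pins), 14 mm wide (y) and 26 mm high, down from this point.
- full_can: The full canister, same shape, blue handle and band, in the other hole of the rack: to be left alone.
- cork_bowl: White bowl, 120 mm across, 50 mm high, on the far part of the table: leave alone.
- stopper: Cork stopper standing on end, 28 mm across, 35 mm tall, on the far part of the table: leave alone.
- brush: Brush lying on the table at the right: leave alone.
- jar: Amber jar with a steel lid, 70 mm across, 110 mm tall, at the left: leave alone.
Things that resemble listed ones, but are neither listed nor needed, are in the scene too. What is shaped like the empty_can but pink is not meant.

How it is judged:
On the way, in this order (a step that is already met when the one before it is completed fails the run):
1. the regulator knob is pressed down (value of joint reg_press above 0.0055 m), for 0.1 s.
2. the knob is turned clockwise to the green mark and has sprung back up (value of joint reg_knob above 1.1 rad and value of joint reg_press below 0.0025 m), for 0.2 s.
3. the empty canister is lifted clear of the rack (height (world z) of empty_can above 0.045 m and contact force between the fingers and empty_can above 1 N), for 0.1 s.
4. the canister is in the port with its pins below the plate, before the twist (horizontal distance between empty_can and port below 0.004 m and z of empty_can in the frame of port below -0.0215 m and angle between the x axis of empty_can and the x axis of port, either way round below 0.4 rad), for 0.1 s.
At the end, for the whole second after the job is handed in: Still gripped (over 2 N on the fingers), the empty canister is upright in the port, within 4 mm of its axis, within 3.5 mm of flush on the brass face, turned 1.2 rad (69 degrees) or more with the vane past 1.0 rad, at rest; the regulator knob is up and at the green mark (all of step 2 and horizontal distance between empty_can and port below 0.004 m and z of empty_can in the frame of port below -0.0245 m and angle between empty_can's own z axis and vertical below 0.1 rad and angle between the x axis of empty_can and the x axis of port, either way round above 1.2 rad and value of joint vane above 1 rad and value of joint plunger above 0.009 m and contact force between the fingers and empty_can above 2 N and linear speed of empty_can below 0.02 m/s); the arm keeps its last pose, push and grip.
It fails at once if the full canister is moved more than 15 mm or tipped (distance of full_can from where it was at the start of the episode above 0.015 m or angle between full_can's own z axis and vertical above 0.3 rad).
It fails at once if another thing on the table is moved more than 25 mm (distance of any of cork_bowl, stopper, brush, jar from where it was at the start of the episode above 0.025 m).
It also fails if it takes over 72 s, if anything falls off the work surface, if the arm or the gripper's body presses on something with over 40 N, if the wrist force passes 120 N, or if a joint passes its speed limit or range.

### The arm

A 6-joint arm with a two-finger parallel gripper is mounted at the origin on the work surface. World frame = base frame: x ahead of the robot, y to its left, z up, the work surface at z = 0. Lengths are in m, angles in rad, forces in N, time in s.
With the tool pointing down it reaches from about 0.25 to 0.8 m from the base axis. Payload 8.5 kg.
Tool frame: the origin (TCP) lies between the finger pads; the fingertips stand 8 mm ahead of it and the grasp point (between the pads) lies 11 mm behind it (arm.finger_overhang is the distance from the TCP to the fingertips, in m); z points along the fingers, y is the direction in which the jaws open and shut (so a half turn about z gives the same grasp; the last joint's range is limited). The gripper opens to 85 mm and grips with 20 to 120 N. Pads are 22 mm wide; open, the fingers measure 114 mm over their backs; the gripper's body (76 mm by 85 mm) begins 54 mm behind the grasp point. The pads swing forward as they close: fully open they stand 13 mm farther back than shut.
Start: joints at [-1.249, 0.238, -0.013, 1.319, 0, 1.571], TCP at [0.166, -0.498, 0.212] pointing down, gripper open.
Joint ranges: [-2.66, 2.66], [-1.03, 1.9], [-1.14, 1.46], [-1.82, 2.27], [-1.45, 1.34], [-3.14, 3.14]. Speed limits (rad/s): [2.22, 2.22, 2.79, 3.14, 3.14, 3.14].

### API

Orientations are given as a unit quaternion [w, x, y, z].
In Python, from cell import arm gives the robot as it stands.
- The arm moves only by the tool send_rows, never from a script. Its argument "deltas" is a list of rows, each an object of numbers: "dx", "dy", "dz": the shift along the tool's x, y, z in mm; "ax", "ay", "az": the turn, a rotation vector about the tool's x, y, z in rad. A call has 1 to 20 rows; each row shifts and turns the pose as measured when the row begins, along the tool's axes as they then stand; what a row does not reach is not made up. A row lasts 1/10 s, in which the tool goes at most 50 mm and 8.59 degrees, less where a joint would pass 70% of its speed; a pose out of reach is approached as far as the arm can. A call with a gripper value outside its range is refused whole. "grip" is the opening, from 0 (shut) to 1 (fully open), set as the call begins (left out, the last holds). The fingers move at their own pace and stop on an object; "grip_force" is the grip in N (left out, the last holds). Time passes only in rows, so rows that do not move let the fingers close. It gives the time, the measured TCP pose, the force and the opening at its end, in the units of the state.
- arm.sense(): the state, without advancing time (a new reading comes with each control period).
- arm.get_image(name): name is "scene" or "top"; returns the picture (384x512x3 uint8, red, green, blue); there is no depth.
- arm.camera_model(name): a dict with "fx", "fy", "cx", "cy" (pixels), "rvec" (rotation vector, rad) and "tvec" (3), from world to camera coordinates, as OpenCV has them. Camera axes: x right, y down, z forward; pixel columns grow to the right and rows downward; lengths in m; the calibration is good to about 2 mm. A picture is of the moment at which its call begins. camera_model takes no time and is no camera call.
- arm.finish_job(): hands the job in, once; it reports no verdict.
The state is a dict: "time_s": time; "joint_pos": joint angles; "qvel": joint speeds; "effort": joint torques, N m; "ee_pos": TCP position; "ee_rot": TCP orientation; "contact_force": force on the tool from outside, world axes, zero at the start; "moment": the same for the moment, N m; "gripper_width": opening from 0.0 (shut) to 1.0 (fully open).
Only numpy, scipy, OpenCV 4.12 (cv2) and the standard library are available. Lean on these libraries where they do the work, as an engineer would, in place of code of your own. Each camera call takes 0.05 s, during which the arm holds its last target.

## Working session

There is one attempt and no reset: what is moved stays moved. The work goes in short steps, Python scripts to look and compute and a tool call to move; the robot and the scene stay as the last step left them, time stands still between calls to the robot, and variables do not carry over. Pictures are saved under pics/ and viewed, and the job is handed in when it is done.

Besides the shell and the picture viewer there is one more tool, called after "Call:" as name(argument=value, ...), one argument or row to a line, values as JSON. send_rows: Moves the arm, as the interface text tells. Its arguments: {"type":"object","properties":{"deltas":{"type":"array"},"grip":{"type":"number"},"grip_force":{"type":"number"}},"required":["deltas"]}

```bash
ls; mkdir -p pics; python3 - <<'E'
from cell import arm
import cv2
s=arm.sense();print(s)
for n in("top","scene"):
    im=arm.get_image(n);cv2.imwrite(f"pics/{n}0.png",im[:,:,::-1]);print(arm.camera_model(n))
print(arm.finger_overhang)
E
```

```text
pics
{'time_s': 0.0, 'joint_pos': array([-1.24898903e+00,  2.38786755e-01, -1.42161986e-02,  1.31918263e+00,
       -1.11290671e-05,  1.57079426e+00]), 'qvel': array([-2.96323706e-05, -6.68569376e-05, -4.09696232e-04,  1.98964287e-04,
        8.70034155e-04,  1.55276077e-05]), 'effort': array([ 3.34617929e-03, -5.38782907e+01,  3.46438801e+01,  1.83050375e-02,
        2.93490702e-04, -6.56251177e-05]), 'ee_pos': array([ 0.16591309, -0.49765664,  0.21128931]), 'ee_rot': array([-6.84765580e-04,  9.87082509e-01,  1.60211230e-01, -1.16778717e-04]), 'contact_force': array([ 0.41170178,  0.26333727, -0.44511402]), 'moment': array([-0.00320605, -0.01718582, -0.02248528]), 'gripper_width': 0.9967550998967425}
{'fx': 405.530212710441, 'fy': 405.530212710441, 'cx': 253.57582461906475, 'cy': 184.63891365354837, 'rvec': array([ 1.9816909 , -2.23521747,  0.23985352]), 'tvec': array([0.06862243, 0.58155913, 1.28010133])}
{'fx': 394.50137268083773, 'fy': 394.50137268083773, 'cx': 262.90985245190296, 'cy': 193.9036743829179, 'rvec': array([ 1.39345835,  2.14778678, -0.8728196 ]), 'tvec': array([ 0.19973234, -0.30454095,  1.58686967])}
0.008
```

View pics/top0.png

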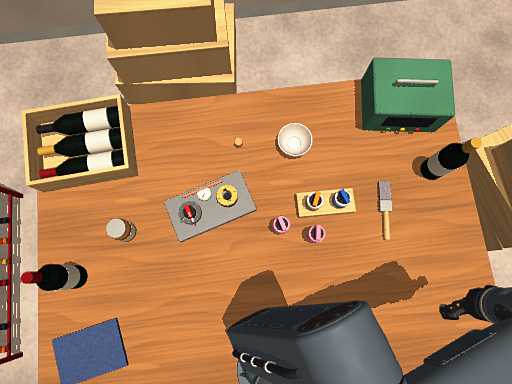

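View pics/scene0.png

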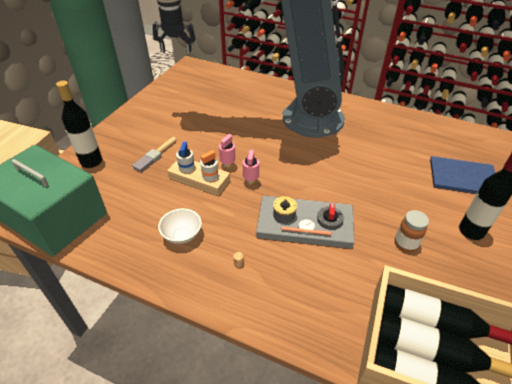

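Top view: the station is around (210,205), with the knob at (190,212) and the port at (227,195). The rack is at (325,202), with the orange handle at (314,200) and the blue one at (342,199). Two pink lookalikes stand free at (281,225) and (317,234) and are not meant. I'll enlarge these areas to confirm.

```bash
python3 - <<'E'
import cv2,numpy as np
t=cv2.imread("pics/top0.png");s=cv2.imread("pics/scene0.png")
def c(im,x,y,w,h,k,n):
    cv2.imwrite(n,cv2.resize(im[y:y+h,x:x+w],None,fx=k,fy=k,interpolation=cv2.INTER_CUBIC))
c(t,160,165,100,80,8,"pics/a_st.png")
c(t,265,165,100,80,8,"pics/a_rk.png")
c(s,250,185,110,70,7,"pics/b_st.png")
c(s,160,125,110,75,7,"pics/b_rk.png")
E
```

```text
(no output)
```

View pics/a_st.png

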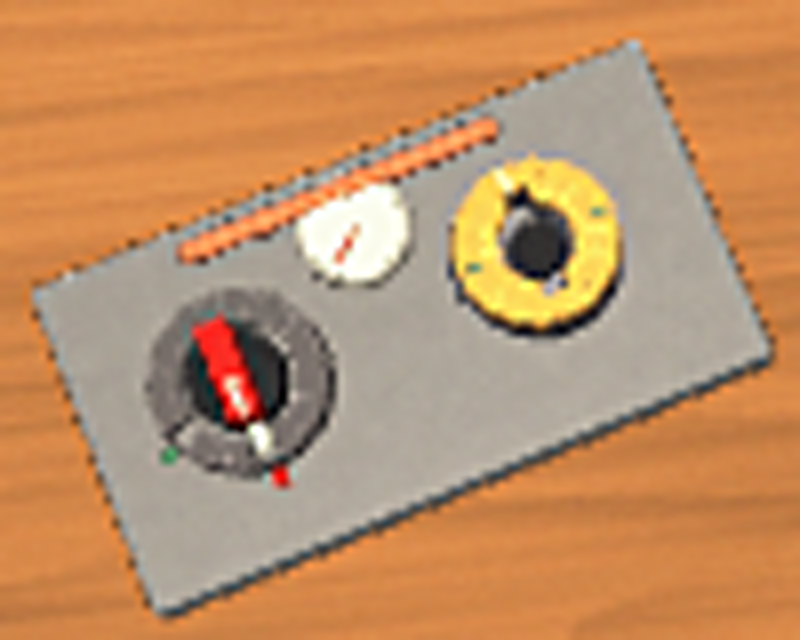

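View pics/a_rk.png

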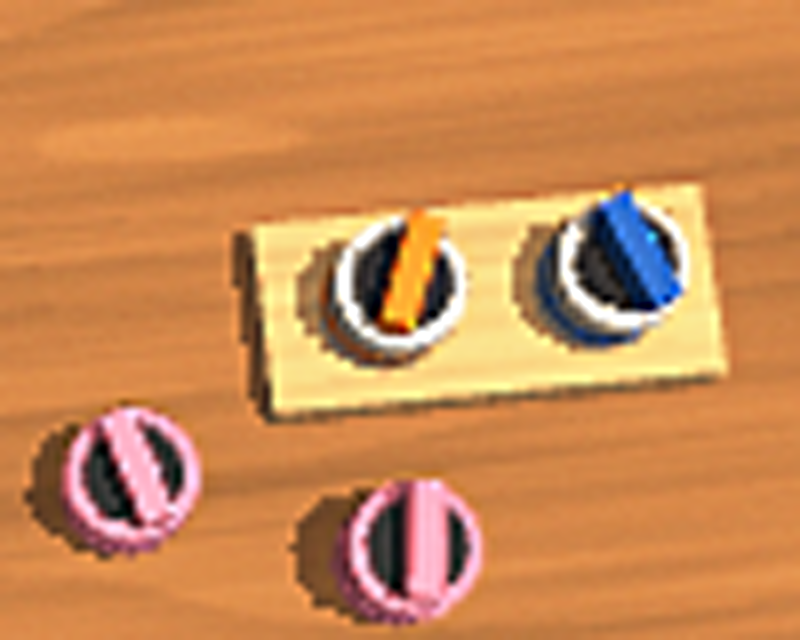

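View pics/b_st.png

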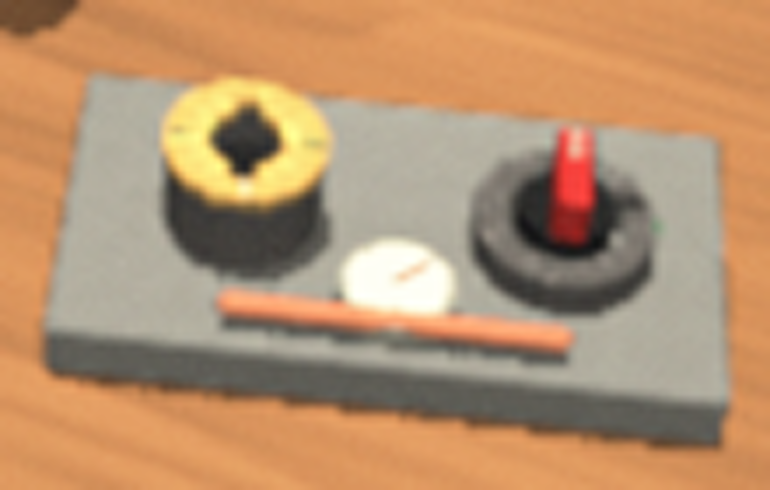

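View pics/b_rk.png

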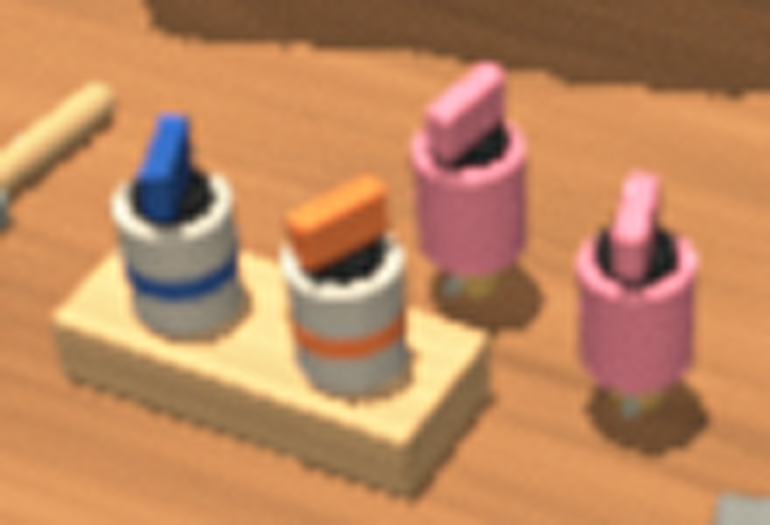

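```bash
cat > h.py <<'E'
import numpy as np,cv2
from scipy.optimize import least_squares,minimize
from cell import arm
CAM={n:arm.camera_model(n) for n in("top","scene")}
def proj(n,P):
    c=CAM[n];K=np.array([[c['fx'],0,c['cx']],[0,c['fy'],c['cy']],[0,0,1]])
    return cv2.projectPoints(np.array(P,float).reshape(-1,3),c['rvec'],c['tvec'],K,None)[0].reshape(-1,2)
def loc(x,y,a,P):
    P=np.array(P,float).reshape(-1,3);c,s=np.cos(a),np.sin(a)
    return np.c_[x+c*P[:,0]-s*P[:,1],y+s*P[:,0]+c*P[:,1],P[:,2]]
def unproj(n,uv,z):
    c=CAM[n];R=cv2.Rodrigues(c['rvec'])[0];d=R.T@np.array([(uv[0]-c['cx'])/c['fx'],(uv[1]-c['cy'])/c['fy'],1]);o=-R.T@c['tvec']
    return o+d*(z-o[2])/d[2]
def box(lx,ly,z0,z1):
    return [(sx*lx/2,sy*ly/2,z) for sx in(-1,1) for sy in(-1,1) for z in(z0,z1)]
def cyl(r,z0,z1,N=48):
    t=np.arange(N)*2*np.pi/N
    return np.r_[np.c_[r*np.cos(t),r*np.sin(t),0*t+z0],np.c_[r*np.cos(t),r*np.sin(t),0*t+z1]]
S=8
def cover(n,P,roi):
    x,y,w,h=roi;uv=(proj(n,P)-[x,y]+.5)*S-.5
    im=np.zeros((h*S,w*S),np.uint8);cv2.fillConvexPoly(im,np.round(cv2.convexHull(uv.astype(np.float32))*16).astype(np.int32),255,shift=4)
    return cv2.resize(im,(w,h),interpolation=cv2.INTER_AREA)/255.
def fit(pts,masks,x0,rad=None):
    # masks {cam:(roi,mask float)}; x0=[x,y,a]
    def f(p):
        return sum(((cover(n,loc(p[0],p[1],p[2],pts),r)-m)**2).sum() for n,(r,m) in masks.items())
    best=None
    for k in range(2):
        st=best.x if best is not None else np.array(x0,float)
        sim=np.vstack([st]+[st+d for d in np.diag([.008,.008,.25])]) 
        best=minimize(f,st,method='Nelder-Mead',options=dict(initial_simplex=sim,xatol=1e-5,fatol=1e-3,maxiter=300))
    return best.x,best.fun
E
cat > m1.py <<'E'
from h import *
im={n:cv2.imread(f"pics/{n}0.png") for n in CAM}
f=lambda x0,y0,k,L:[((u+.5)/k-.5+x0,(v+.5)/k-.5+y0) for u,v in L]
top=f(160,165,8,[(637,42),(36,292),(163,607),(770,352),(536,242),(597,212),(475,267)])
sc=f(250,185,7,[(45,335),(722,405),(718,137),(92,75),(247,143)])
L=[(.075,-.14,.03),(.075,.14,.03),(-.075,.14,.03),(-.075,-.14,.03),(0,-.065,.075)]
def r(p,which='both'):
    o=[]
    if which!='scene':o.append(proj("top",loc(*p,L))-top[:5])
    if which!='top':o.append(proj("scene",loc(*p,L))-sc)
    return np.concatenate(o).ravel()
x0=unproj("top",top[4],.075);print("port by top",x0,"scene",unproj("scene",sc[4],.075))
for w in("both","top","scene"):
    s=least_squares(r,[x0[0],x0[1],.3],args=(w,));print(w,s.x,np.round(s.fun,1),"port",loc(*s.x,[0,-.065,.075]),"knob",loc(*s.x,[0,.07,.08]))
E
python3 m1.py
```

```text
port by top [0.55982572 0.09035394 0.075     ] scene [0.56191792 0.09524744 0.075     ]
both [0.54257705 0.15439993 0.28570075] [-0.4 -1.  -1.9 -0.5 -1.8  1.4  0.3  0.1 -0.5 -0.3 -1.4 -1.   0.8 -0.1
 -0.4 -0.2 -1.4 -0.7 -0.9 -0.6] port [[0.56089599 0.09203474 0.075     ]] knob [[0.52284896 0.22156244 0.08      ]]
top [0.54216638 0.15156458 0.2848037 ] [ 0.5 -1.  -1.  -0.5 -1.   1.4  1.2  0.1  0.3 -0.2] port [[0.56042937 0.08918299 0.075     ]] knob [[0.52249854 0.21874476 0.08      ]]
scene [0.54343685 0.15673232 0.28773431] [-0.7 -0.5  1.5  0.3  0.2  0.1 -0.8 -0.3 -0.3 -0.1] port [[0.56188258 0.09440451 0.075     ]] knob [[0.52357222 0.22385457 0.08      ]]
```

```bash
cat > m2.py <<'E'
from h import *
import sys
tag=sys.argv[1] if len(sys.argv)>1 else "0"
im={n:cv2.imread(f"pics/{n}{tag}.png") for n in CAM}
hsv={n:cv2.cvtColor(i,cv2.COLOR_BGR2HSV) for n,i in im.items()}
def mask(n,roi,lo,hi):
    x,y,w,h=roi;m=cv2.inRange(hsv[n][y:y+h,x:x+w],lo,hi)
    if lo[0]==0:m|=cv2.inRange(hsv[n][y:y+h,x:x+w],(170,lo[1],lo[2]),(180,255,255))
    return (roi,(m>0).astype(float))
def run(name,pts,z,M,a0):
    out=[]
    for sel in(("top","scene"),("top",),("scene",)):
        mm={n:M[n] for n in sel};n=sel[0];r,m=mm[n];ys,xs=np.nonzero(m)
        p0=unproj(n,(xs.mean()+r[0],ys.mean()+r[1]),z)
        x,c=fit(pts,mm,[p0[0],p0[1],a0]);print(name,sel,np.round(x,4),"cost",round(c,1),"area",[int(v[1].sum()) for v in mm.values()])
if __name__=="__main__":
    run("orange",box(.046,.014,.102,.128),.115,{"top":mask("top",(305,188,22,20),(8,190,120),(22,255,255)),"scene":mask("scene",(198,148,20,17),(5,150,100),(16,255,255))},.0)
    run("blue",box(.046,.014,.102,.128),.115,{"top":mask("top",(333,185,20,22),(95,140,80),(125,255,255)),"scene":mask("scene",(175,138,20,22),(95,140,60),(125,255,255))},.6)
    run("knob",box(.042,.014,.056,.080),.068,{"top":mask("top",(180,200,20,21),(0,140,80),(6,255,255)),"scene":mask("scene",(324,199,16,24),(0,140,60),(8,255,255))},.29)
    for n,roi in(("top",(205,175,45,40)),("scene",(270,192,30,30))):
        print(n);r,m=mask(n,roi,(18,90,90),(30,255,255))
        mm=m.copy();cs,_=cv2.findContours((m*255).astype(np.uint8),cv2.RETR_EXTERNAL,cv2.CHAIN_APPROX_NONE);h=cv2.convexHull(max(cs,key=cv2.contourArea));f=np.zeros(m.shape,np.uint8);cv2.fillConvexPoly(f,h,1)
        x,c=fit(cyl(.033,.069,.075),{n:(r,f.astype(float))},[.56,.092,0]);print("port",x,c,f.sum())
        x,c=fit(cyl(.033,.0749,.075),{n:(r,f.astype(float))},[.56,.092,0]);print("port face",x,c,f.sum())
E
python3 m2.py; python3 - <<'E'
import sys;sys.path.insert(0,'.')
from m2 import *
for n,roi,lo,hi in(("top",(305,188,22,20),(8,190,120),(22,255,255)),("scene",(198,148,20,17),(5,150,100),(16,255,255)),("scene",(324,199,16,24),(0,140,60),(8,255,255))):
    r,m=mask(n,roi,lo,hi);print("\n".join("".join("#" if v else "." for v in q) for q in m));print()
E
```

```text
orange ('top', 'scene') [ 0.5017 -0.1883 -0.4247] cost 36.7 area [67, 146]
orange ('top',) [ 0.506  -0.1905 -0.4334] cost 18.2 area [67]
orange ('scene',) [ 0.5011 -0.1874 -0.4045] cost 10.2 area [146]
blue ('top', 'scene') [ 0.5022 -0.2793  0.45  ] cost 61.3 area [62, 68]
blue ('top',) [ 0.5029 -0.2819  0.4817] cost 35.6 area [62]
blue ('scene',) [ 0.5054 -0.276   0.454 ] cost 18.6 area [68]
knob ('top', 'scene') [0.524  0.2229 0.3001] cost 46.6 area [59, 79]
knob ('top',) [0.5235 0.2204 0.2931] cost 11.9 area [59]
knob ('scene',) [0.5251 0.2245 0.2694] cost 15.8 area [79]
top
port [0.56023288 0.0906504  0.16290654] 17.130011534025375 350
port face [0.55949644 0.09047053 0.11506796] 22.54722029988466 350
scene
port [0.55942177 0.09329185 0.04479867] 31.65920799692426 374
port face [0.56565526 0.09550017 0.05970582] 60.77353325643983 374
......................
......................
......................
............#.........
...........####.......
...........####.......
..........#####.......
..........####........
..........#####.......
..........#####.......
.........####.......
[... 276 characters left out ...]
.......#########..
........##########..
......############..
....##############..
..####.###########..
..################..
..################..
..##############....
....###########.....
#...#########.......
.....######.........
.....####...........
......#.............
....................

................
................
................
................
................
......#.........
......#.........
......#.........
.....###.##.....
.....######.....
.....######.....
.....######.....
.....######.....
.....######.....
.....######.....
.....######.....
....#######.....
....######......
....######......
.....#####......
.....#####......
................
................
................
```

Measured so far:

| Thing | Position (m) | Yaw (rad) |
|---|---|---|
| port | ≈ (0.5605, 0.092) | ≈ 0.287 (station) |
| knob | ≈ (0.524, 0.2225) | ≈ 0.29 |
| orange handle | ≈ (0.502, -0.188) | ≈ -0.42 |

- **Checks:** the knob-port distance comes out at 135 mm as specified, and the two handles are about 90 mm apart.
- **Disagreement:** the two cameras differ by about 4 mm in y. I'll settle that by feel when I grip the knob.

Next I move to above the knob.

```bash
cat >> h.py <<'E'
from scipy.spatial.transform import Rotation as Ro
def yaw():
    s=arm.sense();R=Ro.from_quat(np.roll(s['ee_rot'],-1)).as_matrix();return np.arctan2(R[1,0],R[0,0])
def goto(x,y,z,yw):
    s=arm.sense();w,a,b,c=s['ee_rot'];R=Ro.from_quat([a,b,c,w])
    T=Ro.from_matrix(np.array([[np.cos(yw),np.sin(yw),0],[np.sin(yw),-np.cos(yw),0],[0,0,-1]]))
    d=R.inv().apply(np.array([x,y,z])-s['ee_pos'])*1000
    rv=(R.inv()*T).as_rotvec()
    print("t",round(s['time_s'],2),"pos",np.round(s['ee_pos'],4),"yaw",round(yaw(),4),"q",np.round(s['joint_pos'],2),"F",np.round(s['contact_force'],1),"M",np.round(s['moment'],2),"w",round(s['gripper_width'],3))
    print("delta mm",np.round(d,1),"rv",np.round(rv,4))
E
python3 -c "
from h import *
goto(.524,.2225,.2,.29)"
```

```text
t 0.1 pos [ 0.1659 -0.4977  0.2114] yaw 0.3218 q [-1.25  0.24 -0.01  1.32 -0.    1.57] F [ 0.5 -0.1 -0.2] M [ 0.06 -0.03 -0.  ] w 0.999
delta mm [ 567.5 -570.    12.1] rv [-0.0013  0.      0.0318]
```

Call:
send_rows(
  deltas=[
    {"dx": 33,"dy": -33},
    {"dx": 33,"dy": -33},
    {"dx": 33,"dy": -33},
    {"dx": 33,"dy": -33},
    {"dx": 33,"dy": -33},
  ],
  grip=1,
)

```text
invalid input
```

```bash
python3 -c "
from h import *
goto(.524,.2225,.2,.29)"
```

```text
t 0.1 pos [ 0.1659 -0.4977  0.2114] yaw 0.3218 q [-1.25  0.24 -0.01  1.32 -0.    1.57] F [ 0.5 -0.1 -0.2] M [ 0.06 -0.03 -0.  ] w 0.999
delta mm [ 567.5 -570.    12.1] rv [-0.0013  0.      0.0318]
```

Call:
send_rows(
  deltas=[
    {"dx": 33,"dy": -33,"dz": 0,"ax": 0,"ay": 0,"az": 0},
    {"dx": 33,"dy": -33,"dz": 0,"ax": 0,"ay": 0,"az": 0},
    {"dx": 33,"dy": -33,"dz": 0,"ax": 0,"ay": 0,"az": 0},
    {"dx": 33,"dy": -33,"dz": 0,"ax": 0,"ay": 0,"az": 0},
  ],
  grip=1.0,
  grip_force=60,
)

```text
time_s: 0.5
ee_pos: [0.2495, -0.3299, 0.2087]
ee_rot: [-0.002, 0.988, 0.156, -0.001]
contact_force: [1.5, -0.4, 0.3]
gripper_width: 1.0
```

```bash
python3 -c "
from h import *
goto(.524,.2225,.2,.29)"
```

```text
t 0.5 pos [ 0.2495 -0.3299  0.2087] yaw 0.3137 q [-0.92  0.05 -0.25  1.27  0.    1.9 ] F [ 1.5 -0.4  0.3] M [ 0.03 -0.09  0.02] w 1.0
delta mm [ 431.6 -440.7    9.9] rv [-0.0036  0.001   0.0237]
```

Call:
send_rows(
  deltas=[
    {"dx": 0,"dy": 0,"dz": 0,"ax": 0,"ay": 0,"az": -0.149},
    {"dx": 0,"dy": 0,"dz": 0,"ax": 0,"ay": 0,"az": -0.149},
    {"dx": 0,"dy": 0,"dz": 0,"ax": 0,"ay": 0,"az": -0.149},
    {"dx": 0,"dy": 0,"dz": 0,"ax": 0,"ay": 0,"az": -0.149},
    {"dx": 0,"dy": 0,"dz": 0,"ax": 0,"ay": 0,"az": -0.149},
    {"dx": 0,"dy": 0,"dz": 0,"ax": 0,"ay": 0,"az": -0.149},
    {"dx": 0,"dy": 0,"dz": 0,"ax": 0,"ay": 0,"az": -0.149},
    {"dx": 0,"dy": 0,"dz": 0,"ax": 0,"ay": 0,"az": -0.149},
    {"dx": 0,"dy": 0,"dz": 0,"ax": 0,"ay": 0,"az": -0.149},
    {"dx": 0,"dy": 0,"dz": 0,"ax": 0,"ay": 0,"az": -0.149},
    {"dx": 0,"dy": 0,"dz": 0,"ax": 0,"ay": 0,"az": -0.149},
    {"dx": 0,"dy": 0,"dz": 0,"ax": 0,"ay": 0,"az": -0.149},
    {"dx": 0,"dy": 0,"dz": 0,"ax": 0,"ay": 0,"az": -0.149},
    {"dx": 0,"dy": 0,"dz": 0,"ax": 0,"ay": 0,"az": -0.149},
    {"dx": 0,"dy": 0,"dz": 0,"ax": 0,"ay": 0,"az": -0.149},
    {"dx": 0,"dy": 0,"dz": 0,"ax": 0,"ay": 0,"az": -0.149},
    {"dx": 0,"dy": 0,"dz": 0,"ax": 0,"ay": 0,"az": -0.149},
    {"dx": 0,"dy": 0,"dz": 0,"ax": 0,"ay": 0,"az": -0.149},
    {"dx": 0,"dy": 0,"dz": 0,"ax": 0,"ay": 0,"az": -0.149},
    {"dx": 0,"dy": 0,"dz": 0,"ax": 0,"ay": 0,"az": -0.149},
  ],
)

```text
time_s: 2.5
ee_pos: [0.2491, -0.3193, 0.2045]
ee_rot: [-0.004, -0.088, 0.996, 0.007]
contact_force: [0.3, -0.1, 0.1]
gripper_width: 1.0
```

```bash
python3 -c "
from h import *
goto(.524,.2225,.2,.29-np.pi)"
```

```text
t 2.5 pos [ 0.2491 -0.3193  0.2045] yaw -2.9645 q [-0.91  0.05 -0.26  1.28  0.   -1.09] F [ 0.3 -0.1  0.1] M [-0.05 -0.02  0.03] w 1.0
delta mm [-366.1  484.8    9.3] rv [ 0.0148 -0.0052 -0.1129]
```

Call:
send_rows(
  deltas=[
    {"dx": -30,"dy": 39,"dz": 0,"ax": 0.001,"ay": 0,"az": 0},
    {"dx": -30,"dy": 39,"dz": 0,"ax": 0.001,"ay": 0,"az": 0},
    {"dx": -30,"dy": 39,"dz": 0,"ax": 0.001,"ay": 0,"az": 0},
    {"dx": -30,"dy": 39,"dz": 0,"ax": 0.001,"ay": 0,"az": 0},
    {"dx": -30,"dy": 39,"dz": 0,"ax": 0.001,"ay": 0,"az": 0},
    {"dx": -30,"dy": 39,"dz": 0,"ax": 0.001,"ay": 0,"az": 0},
    {"dx": -30,"dy": 39,"dz": 0,"ax": 0.001,"ay": 0,"az": 0},
    {"dx": -30,"dy": 39,"dz": 0,"ax": 0.001,"ay": 0,"az": 0},
    {"dx": -30,"dy": 39,"dz": 0,"ax": 0.001,"ay": 0,"az": 0},
    {"dx": -30,"dy": 39,"dz": 0,"ax": 0.001,"ay": 0,"az": 0},
    {"dx": -30,"dy": 39,"dz": 0,"ax": 0.001,"ay": 0,"az": 0},
    {"dx": 0,"dy": 0,"dz": 0,"ax": 0,"ay": 0,"az": 0},
  ],
)

```text
time_s: 3.7
ee_pos: [0.499, 0.1729, 0.2035]
ee_rot: [-0.003, -0.09, 0.996, 0.001]
contact_force: [1.0, -0.6, 0.4]
gripper_width: 0.998
```

```bash
python3 -c "
from h import *
goto(.524,.2225,.15,.29-np.pi)"
```

```text
t 3.7 pos [0.499  0.1729 0.2035] yaw -2.9623 q [ 0.33  0.25 -0.02  1.31  0.    0.15] F [ 1.  -0.6  0.4] M [-0.03 -0.01 -0.01] w 0.998
delta mm [-33.7  44.2  53.4] rv [ 0.0027 -0.0057 -0.1107]
```

Call:
send_rows(
  deltas=[
    {"dx": -17,"dy": 22,"dz": 20,"ax": 0,"ay": 0,"az": 0},
    {"dx": -16,"dy": 22,"dz": 20,"ax": 0,"ay": 0,"az": 0},
    {"dx": 0,"dy": 0,"dz": 10,"ax": 0,"ay": -0.003,"az": -0.11},
    {"dx": 0,"dy": 0,"dz": 0,"ax": 0,"ay": 0,"az": 0},
    {"dx": 0,"dy": 0,"dz": 0,"ax": 0,"ay": 0,"az": 0},
  ],
)

```text
time_s: 4.2
ee_pos: [0.5231, 0.2247, 0.1499]
ee_rot: [-0.003, -0.145, 0.989, 0.0]
contact_force: [-0.0, -0.4, 0.0]
gripper_width: 0.997
```

```bash
python3 -c "
from h import *
goto(.524,.2225,.12,.29-np.pi)
for n in CAM: cv2.imwrite(f'pics/{n}1.png',arm.get_image(n)[:,:,::-1])
s=cv2.imread('pics/scene1.png');x,y=270,100;cv2.imwrite('pics/c1.png',cv2.resize(s[y:y+150,x:x+130],None,fx=4,fy=4,interpolation=2))
s=cv2.imread('pics/top1.png');cv2.imwrite('pics/c2.png',cv2.resize(s[140:280,130:300],None,fx=4,fy=4,interpolation=2))
"
```

```text
t 4.2 pos [0.5231 0.2247 0.1499] yaw -2.8496 q [ 0.4   0.34 -0.02  1.21  0.    0.11] F [-0.  -0.4  0. ] M [-0.03  0.03 -0.04] w 0.997
delta mm [-0.4 -2.4 29.9] rv [ 0.0019 -0.0064  0.002 ]
```

View pics/c1.png

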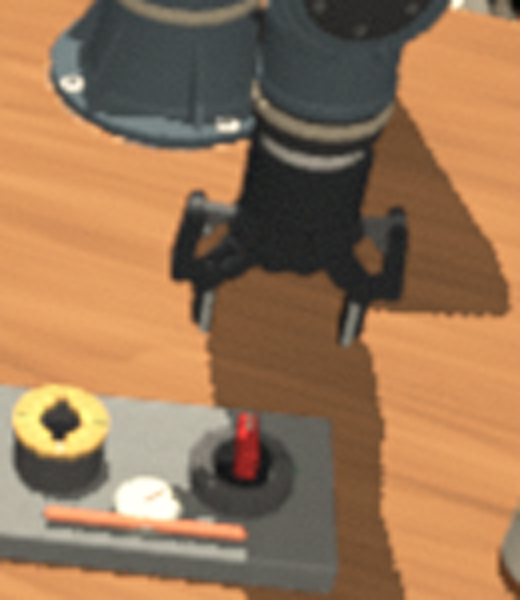

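View pics/c2.png

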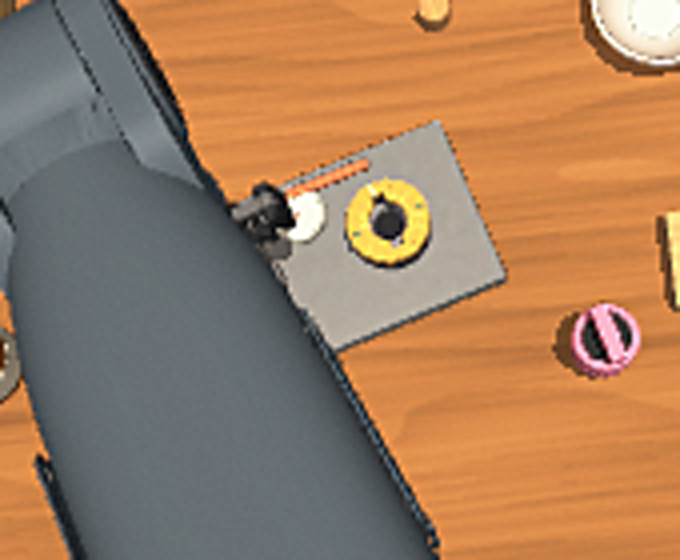

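```bash
python3 -c "
from h import *
p=[.5231,.2247,.155];d=np.array([.287,-.958,0])*.0425*np.sign(1)
R=lambda s:np.array(p)+s*np.array([-np.sin(.29),np.cos(.29),0])*.0425
print((proj('scene',[R(-1),R(1)])-[270,100]+.5)*4-.5)
"
```

```text
[[202.91037398 354.68919318]
 [328.41666259 366.99468303]]
```

Call:
send_rows(
  deltas=[
    {"dx": 0,"dy": -2,"dz": 30,"ax": 0.002,"ay": -0.006,"az": 0},
    {"dx": 0,"dy": 0,"dz": 30,"ax": 0,"ay": 0,"az": 0},
    {"dx": 0,"dy": 0,"dz": 15,"ax": 0,"ay": 0,"az": 0},
    {"dx": 0,"dy": 0,"dz": 3,"ax": 0,"ay": 0,"az": 0},
    {"dx": 0,"dy": 0,"dz": 0,"ax": 0,"ay": 0,"az": 0},
  ],
)

```text
time_s: 4.8
ee_pos: [0.5266, 0.221, 0.0759]
ee_rot: [0.005, -0.14, 0.99, 0.001]
contact_force: [-0.0, 0.7, 0.5]
gripper_width: 0.999
```

```bash
python3 -c "
from h import *
goto(.524,.2225,.071,.29-np.pi)"
```

```text
t 4.8 pos [0.5266 0.221  0.0759] yaw -2.8605 q [ 0.4   0.39 -0.16  1.01 -0.    0.12] F [-0.   0.7  0.5] M [-0.07  0.08  0.01] w 0.999
delta mm [2.1 2.1 4.9] rv [ 0.0007  0.0096 -0.0089]
```

Call:
send_rows(
  deltas=[
    {"dx": 2,"dy": 1,"dz": 5,"ax": 0,"ay": 0.008,"az": -0.008},
    {"dx": 0,"dy": 0,"dz": 0,"ax": 0,"ay": 0,"az": 0},
  ],
)

```text
time_s: 5.0
ee_pos: [0.5254, 0.2215, 0.0728]
ee_rot: [0.002, -0.144, 0.99, 0.001]
contact_force: [-0.5, -0.5, -0.4]
gripper_width: 0.997
```

Call:
send_rows(
  deltas=[
    {"dx": 0,"dy": 0,"dz": 0,"ax": 0,"ay": 0,"az": 0},
    {"dx": 0,"dy": 0,"dz": 0,"ax": 0,"ay": 0,"az": 0},
    {"dx": 0,"dy": 0,"dz": 0,"ax": 0,"ay": 0,"az": 0},
    {"dx": 0,"dy": 0,"dz": 0,"ax": 0,"ay": 0,"az": 0},
  ],
  grip=0.0,
  grip_force=20,
)

```text
time_s: 5.4
ee_pos: [0.5265, 0.2221, 0.0747]
ee_rot: [0.003, -0.144, 0.99, 0.001]
contact_force: [0.3, 0.2, -0.8]
gripper_width: 0.333
```

```bash
python3 -c "
from h import *
goto(.524,.2225,.071,.29-np.pi)"
```

```text
t 5.4 pos [0.5265 0.2221 0.0747] yaw -2.8534 q [ 0.4   0.39 -0.16  1.02  0.    0.11] F [ 0.3  0.2 -0.8] M [ 0.02 -0.02  0.  ] w 0.333
delta mm [2.4 1.1 3.6] rv [ 0.0014  0.0069 -0.0018]
```

Call:
send_rows(
  deltas=[
    {"dx": 1,"dy": 0,"dz": 2,"ax": 0,"ay": 0,"az": 0},
    {"dx": 0,"dy": 0,"dz": 0,"ax": 0,"ay": 0,"az": 0},
  ],
)

```text
time_s: 5.6
ee_pos: [0.5256, 0.2218, 0.0726]
ee_rot: [0.003, -0.144, 0.99, 0.001]
contact_force: [-0.4, 0.2, 0.3]
gripper_width: 0.001
```

```bash
python3 -c "
from h import *
goto(.524,.2225,.071,.29-np.pi)"
```

```text
t 5.6 pos [0.5256 0.2218 0.0726] yaw -2.8534 q [ 0.4   0.39 -0.17  1.01  0.    0.11] F [-0.4  0.2  0.3] M [-0.07 -0.   -0.05] w 0.001
delta mm [1.3 1.1 1.6] rv [ 0.0013  0.0071 -0.0018]
```

Call:
send_rows(
  deltas=[
    {"dx": 0,"dy": 0,"dz": 0,"ax": 0,"ay": 0,"az": 0},
  ],
)

```text
time_s: 5.7
ee_pos: [0.5255, 0.2218, 0.0725]
ee_rot: [0.003, -0.144, 0.99, 0.001]
contact_force: [0.4, -0.0, 0.4]
gripper_width: -0.004
```

```bash
python3 -c "
from h import *
goto(.524,.2225,.071,.29-np.pi)"
```

```text
t 5.7 pos [0.5255 0.2218 0.0725] yaw -2.8533 q [ 0.4   0.39 -0.17  1.01  0.    0.11] F [ 0.4 -0.   0.4] M [-0.    0.    0.02] w -0.004
delta mm [1.3 1.1 1.5] rv [ 0.0014  0.007  -0.0017]
```

Call:
send_rows(
  deltas=[
    {"dx": 0,"dy": 0,"dz": 0,"ax": 0,"ay": 0,"az": 0},
    {"dx": 0,"dy": 0,"dz": 0,"ax": 0,"ay": 0,"az": 0},
  ],
)

```text
time_s: 5.9
ee_pos: [0.5254, 0.2218, 0.0724]
ee_rot: [0.003, -0.144, 0.99, 0.001]
contact_force: [-0.8, -0.3, -0.3]
gripper_width: 0.001
```

```bash
python3 -c "
from h import *
goto(.524,.2225,.071,.29-np.pi)"
```

```text
t 5.9 pos [0.5254 0.2218 0.0724] yaw -2.8534 q [ 0.4   0.39 -0.17  1.01  0.    0.11] F [-0.8 -0.3 -0.3] M [ 0.02  0.04 -0.03] w 0.001
delta mm [1.2 1.1 1.4] rv [ 0.0013  0.0067 -0.0018]
```

```bash
python3 -c "
from h import *
cv2.imwrite('pics/scene2.png',arm.get_image('scene')[:,:,::-1])
s=cv2.imread('pics/scene2.png');x,y=260,130;cv2.imwrite('pics/c3.png',cv2.resize(s[y:y+130,x:x+130],None,fx=4.6,fy=4.6,interpolation=2))
"
```

```text
(no output)
```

View pics/c3.png

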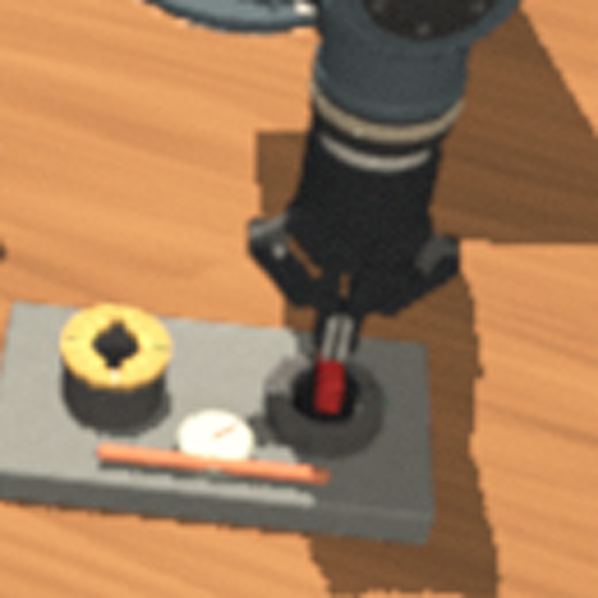

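```bash
python3 -c "
from h import *
for n,P in(('tip',[.5254,.2218,.0644]),('tip z.08',[.5254,.2218,.08]),('knobtop',[.524,.2225,.08]),('knob bot',[.524,.2225,.056]),('disc',[.524,.2225,.05]),('port',[.5605,.092,.075]),('portslot+',[.5825,.0985,.075])):
  print(n,(proj('scene',[P])-[260,130]+.5)*4.6-.5)
"
```

```text
tip [[324.21525283 381.06339352]]
tip z.08 [[327.71774981 364.16294152]]
knobtop [[329.4502845  363.00323374]]
knob bot [[324.06751236 388.8696975 ]]
disc [[322.74667806 395.21685686]]
port [[112.16111976 343.74722495]]
portslot+ [[108.95714128 370.31579255]]
```

```bash
python3 -c "
from h import *
p=np.array([.5231,.2247,.155])
for dz in(0,.03,.06):
 for dx in(0,-.03):
  q=p+np.array([-np.sin(.29),np.cos(.29),0])*-.0425+np.array([dx*.957,dx*.287,dz])
  print(dz,dx,(proj('top',[q])-[130,140]+.5)*4-.5)
s=cv2.imread('pics/top1.png');cv2.imwrite('pics/c4.png',cv2.resize(s[170:220,170:240],None,fx=10,fy=10,interpolation=2))
"
```

```text
0 0 [[262.13676136 246.7130412 ]]
0 -0.03 [[276.78471839 282.34716541]]
0.03 0 [[256.38006278 239.70806839]]
0.03 -0.03 [[271.35649803 276.17567383]]
0.06 0 [[250.33738526 232.3551054 ]]
0.06 -0.03 [[265.6572587  269.69605339]]
```

View pics/c4.png

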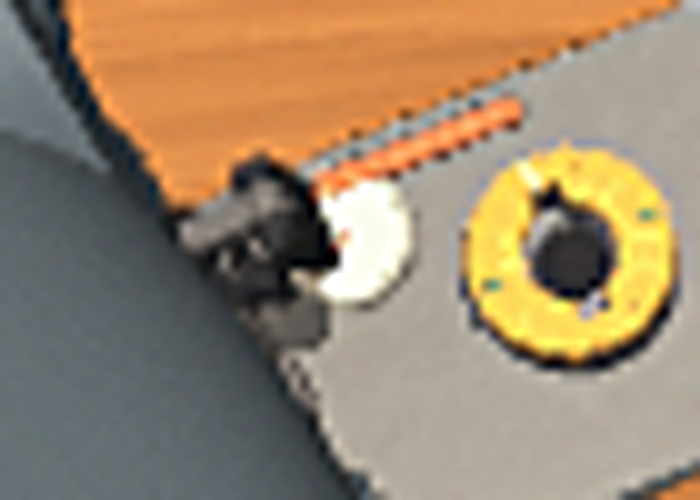

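Scene view: the shut fingertips, at about (340,360) in the crop, sit above and behind the red bar, and the opening reads 0. They closed on nothing. Both views suggest the tips are roughly 30 mm higher than I assumed. I'll check this by lowering gently until they touch.

Call:
send_rows(
  deltas=[
    {"dx": 0,"dy": 0,"dz": 3,"ax": 0,"ay": 0,"az": 0},
    {"dx": 0,"dy": 0,"dz": 3,"ax": 0,"ay": 0,"az": 0},
  ],
)

```text
time_s: 6.15
ee_pos: [0.5258, 0.2219, 0.0664]
ee_rot: [0.004, -0.144, 0.99, 0.001]
contact_force: [0.0, -0.4, 0.7]
gripper_width: -0.003
```

Call:
send_rows(
  deltas=[
    {"dx": 0,"dy": 0,"dz": 3,"ax": 0,"ay": 0,"az": 0},
  ],
)

```text
time_s: 6.25
ee_pos: [0.5258, 0.2219, 0.0631]
ee_rot: [0.004, -0.144, 0.99, 0.001]
contact_force: [0.2, -0.2, -0.3]
gripper_width: -0.001
```

```bash
python3 -c "
from h import *
goto(.524,.2225,.071,.29-np.pi)
s=arm.get_image('scene')[:,:,::-1];cv2.imwrite('pics/scene3.png',s)
x,y=300,160;cv2.imwrite('pics/c5.png',cv2.resize(s[y:y+80,x:x+80],None,fx=7,fy=7,interpolation=2))
"
```

```text
t 6.25 pos [0.5258 0.2219 0.0631] yaw -2.8534 q [ 0.4   0.4  -0.18  0.99  0.    0.11] F [ 0.2 -0.2 -0.3] M [-0.02  0.01  0.02] w -0.001
delta mm [ 1.5  1.1 -7.9] rv [ 0.0014  0.0075 -0.0018]
```

View pics/c5.png

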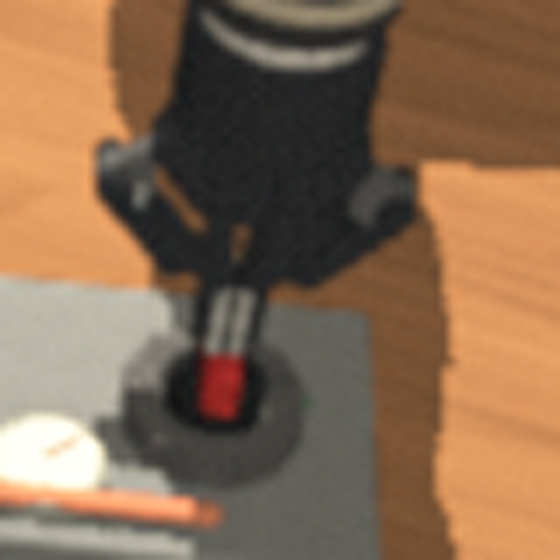

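Call:
send_rows(
  deltas=[
    {"dx": 0,"dy": 0,"dz": 2,"ax": 0,"ay": 0,"az": 0},
  ],
)

```text
time_s: 6.4
ee_pos: [0.5255, 0.2218, 0.0604]
ee_rot: [0.003, -0.144, 0.99, 0.001]
contact_force: [-0.0, -0.2, 1.6]
gripper_width: -0.001
```

Call:
send_rows(
  deltas=[
    {"dx": 0,"dy": 0,"dz": 2,"ax": 0,"ay": 0,"az": 0},
  ],
)

```text
time_s: 6.5
ee_pos: [0.5256, 0.2218, 0.0584]
ee_rot: [0.003, -0.144, 0.99, 0.001]
contact_force: [-1.2, -0.7, 3.6]
gripper_width: 0.0
```

Call:
send_rows(
  deltas=[
    {"dx": 0,"dy": 0,"dz": 2,"ax": 0,"ay": 0,"az": 0},
  ],
)

```text
time_s: 6.6
ee_pos: [0.5257, 0.2219, 0.0564]
ee_rot: [0.003, -0.144, 0.99, 0.001]
contact_force: [-0.8, -0.6, 4.7]
gripper_width: -0.002
```

Contact starts at a TCP height of about 0.061, where the knob top is at 0.080. So the real shut fingertips are about 19 mm above the reported TCP, not 8 mm below it. From here I use tip z = TCP z + 0.019. Next I raise, open, lower around the bar and grip.

Call:
send_rows(
  deltas=[
    {"dx": 1,"dy": 1,"dz": -15,"ax": 0,"ay": 0.006,"az": 0},
    {"dx": 0,"dy": 0,"dz": -4,"ax": 0,"ay": 0,"az": 0},
    {"dx": 0,"dy": 0,"dz": 0,"ax": 0,"ay": 0,"az": 0},
    {"dx": 0,"dy": 0,"dz": 0,"ax": 0,"ay": 0,"az": 0},
    {"dx": 0,"dy": 0,"dz": 0,"ax": 0,"ay": 0,"az": 0},
    {"dx": 0,"dy": 0,"dz": 0,"ax": 0,"ay": 0,"az": 0},
    {"dx": 0,"dy": 0,"dz": 0,"ax": 0,"ay": 0,"az": 0},
  ],
  grip=1.0,
)

```text
time_s: 7.3
ee_pos: [0.5234, 0.222, 0.0734]
ee_rot: [-0.001, -0.144, 0.99, 0.0]
contact_force: [-0.1, -0.8, 0.1]
gripper_width: 1.0
```

```bash
python3 -c "
from h import *
goto(.524,.2225,.043,.29-np.pi)"
```

```text
t 7.3 pos [0.5234 0.222  0.0734] yaw -2.8534 q [ 0.4   0.39 -0.16  1.02  0.    0.11] F [-0.1 -0.8  0.1] M [ 0.03 -0.04  0.04] w 1.0
delta mm [-0.8  0.3 30.4] rv [ 0.001  -0.0013 -0.0018]
```

Call:
send_rows(
  deltas=[
    {"dx": 0,"dy": 0,"dz": 15,"ax": 0,"ay": 0,"az": 0},
    {"dx": 0,"dy": 0,"dz": 10,"ax": 0,"ay": 0,"az": 0},
    {"dx": 0,"dy": 0,"dz": 4,"ax": 0,"ay": 0,"az": 0},
  ],
)

```text
time_s: 7.6
ee_pos: [0.5237, 0.2222, 0.0437]
ee_rot: [-0.0, -0.144, 0.99, 0.001]
contact_force: [-0.6, -0.2, -0.8]
gripper_width: 1.001
```

Call:
send_rows(
  deltas=[
    {"dx": 0,"dy": 0,"dz": 0,"ax": 0,"ay": 0,"az": 0},
    {"dx": 0,"dy": 0,"dz": 0,"ax": 0,"ay": 0,"az": 0},
    {"dx": 0,"dy": 0,"dz": 0,"ax": 0,"ay": 0,"az": 0},
    {"dx": 0,"dy": 0,"dz": 0,"ax": 0,"ay": 0,"az": 0},
    {"dx": 0,"dy": 0,"dz": 0,"ax": 0,"ay": 0,"az": 0},
    {"dx": 0,"dy": 0,"dz": 0,"ax": 0,"ay": 0,"az": 0},
  ],
  grip=0.0,
  grip_force=20,
)

```text
time_s: 8.2
ee_pos: [0.5236, 0.2228, 0.0442]
ee_rot: [-0.0, -0.144, 0.99, 0.001]
contact_force: [-0.8, 2.1, -2.7]
gripper_width: 0.159
```

```bash
python3 -c "
from h import *
goto(.524,.2225,.043,.29-np.pi)
s=arm.get_image('scene')[:,:,::-1];cv2.imwrite('pics/scene4.png',s)
x,y=300,160;cv2.imwrite('pics/c6.png',cv2.resize(s[y:y+80,x:x+80],None,fx=7,fy=7,interpolation=2))
"
```

```text
t 8.2 pos [0.5236 0.2228 0.0442] yaw -2.8532 q [ 0.4   0.42 -0.2   0.95  0.    0.11] F [-0.8  2.1 -2.7] M [ 0.33  0.17 -0.06] w 0.159
delta mm [-0.2 -0.4  1.2] rv [ 0.0025 -0.0003 -0.0016]
```

View pics/c6.png

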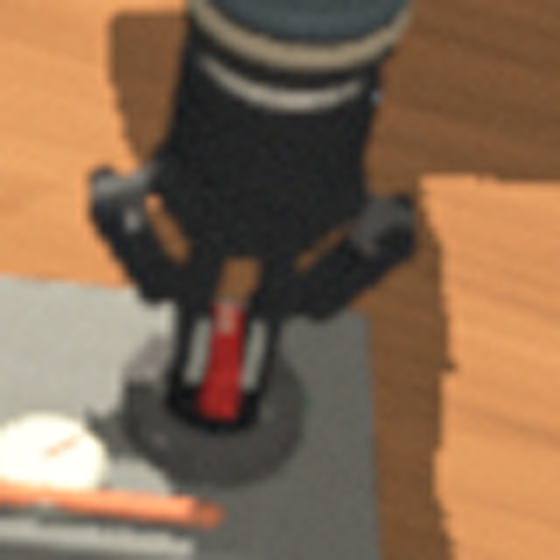

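Gripped: the opening is 13.5 mm, against a bar width of 14 mm. Now I grip harder and press.

Call:
send_rows(
  deltas=[
    {"dx": 0,"dy": 0,"dz": 0,"ax": 0,"ay": 0,"az": 0},
    {"dx": 0,"dy": 0,"dz": 0,"ax": 0,"ay": 0,"az": 0},
    {"dx": 0,"dy": 0,"dz": 3,"ax": 0,"ay": 0,"az": 0},
    {"dx": 0,"dy": 0,"dz": 3,"ax": 0,"ay": 0,"az": 0},
  ],
  grip_force=70,
)

```text
time_s: 8.65
ee_pos: [0.5238, 0.223, 0.0387]
ee_rot: [0.0, -0.144, 0.99, 0.001]
contact_force: [-2.5, 1.1, 5.4]
gripper_width: 0.136
```

Call:
send_rows(
  deltas=[
    {"dx": 0,"dy": 0,"dz": 3,"ax": 0,"ay": 0,"az": 0},
    {"dx": 0,"dy": 0,"dz": 2,"ax": 0,"ay": 0,"az": 0},
  ],
)

```text
time_s: 8.85
ee_pos: [0.5242, 0.2231, 0.0349]
ee_rot: [0.001, -0.144, 0.99, 0.001]
contact_force: [-8.6, -1.9, 31.4]
gripper_width: 0.141
```

```bash
python3 -c "
from h import *
goto(.524,.2225,.0352,.29-np.pi)"
```

```text
t 8.85 pos [0.5242 0.2231 0.0349] yaw -2.853 q [ 0.4   0.42 -0.22  0.93  0.    0.11] F [-8.6 -1.9 31.4] M [-0.58  1.96 -0.11] w 0.141
delta mm [ 0.4 -0.5 -0.3] rv [ 0.0024  0.0024 -0.0014]
```

Call:
send_rows(
  deltas=[
    {"dx": 0,"dy": 0,"dz": 0.0,"ax": 0,"ay": 0,"az": 0.1},
    {"dx": 0,"dy": 0,"dz": 0.7,"ax": 0,"ay": 0,"az": 0.1},
    {"dx": 0,"dy": 0,"dz": 0.7,"ax": 0,"ay": 0,"az": 0.1},
  ],
)

```text
time_s: 9.15
ee_pos: [0.5239, 0.2226, 0.0352]
ee_rot: [0.001, 0.01, 1.0, 0.001]
contact_force: [-5.2, -0.6, 13.6]
gripper_width: 0.143
```

```bash
python3 -c "
from h import *
goto(.524,.223,.0352,.29-np.pi-1.2)"
```

```text
t 9.15 pos [0.5239 0.2226 0.0352] yaw 3.1216 q [ 0.4   0.42 -0.22  0.93  0.    0.42] F [-5.2 -0.6 13.6] M [-0.32  0.95  0.05] w 0.143
delta mm [-0.1  0.4 -0. ] rv [0.0035 0.0011 0.89  ]
```

Call:
send_rows(
  deltas=[
    {"dx": 0,"dy": 0,"dz": 0.7,"ax": 0,"ay": 0,"az": 0.1},
    {"dx": 0,"dy": 0,"dz": 0.7,"ax": 0,"ay": 0,"az": 0.1},
    {"dx": 0,"dy": 0,"dz": 0.7,"ax": 0,"ay": 0,"az": 0.1},
    {"dx": 0,"dy": 0,"dz": 0.7,"ax": 0,"ay": 0,"az": 0.1},
  ],
)

```text
time_s: 9.55
ee_pos: [0.5237, 0.222, 0.0352]
ee_rot: [0.002, 0.217, 0.976, 0.002]
contact_force: [-3.9, 0.2, 11.8]
gripper_width: 0.145
```

Call:
send_rows(
  deltas=[
    {"dx": 0,"dy": 0,"dz": 0.7,"ax": 0,"ay": 0,"az": 0.1},
    {"dx": 0,"dy": 0,"dz": 0.7,"ax": 0,"ay": 0,"az": 0.1},
    {"dx": 0,"dy": 0,"dz": 0.7,"ax": 0,"ay": 0,"az": 0.1},
  ],
)

```text
time_s: 9.85
ee_pos: [0.5234, 0.2217, 0.0352]
ee_rot: [0.002, 0.366, 0.931, 0.002]
contact_force: [-3.4, 0.6, 12.6]
gripper_width: 0.143
```

```bash
python3 -c "
from h import *
goto(.524,.223,.0352,.29-np.pi-1.2)"
```

```text
t 9.85 pos [0.5234 0.2217 0.0352] yaw 2.3921 q [ 0.4   0.42 -0.22  0.92  0.    1.15] F [-3.4  0.6 12.6] M [-0.16  1.19  0.08] w 0.143
delta mm [ 0.5  1.4 -0. ] rv [0.0058 0.0016 0.1605]
```

Call:
send_rows(
  deltas=[
    {"dx": 0,"dy": 0,"dz": 0.7,"ax": 0,"ay": 0,"az": 0.08},
    {"dx": 0,"dy": 0,"dz": 0.7,"ax": 0,"ay": 0,"az": 0.08},
    {"dx": 0,"dy": 0,"dz": 0.7,"ax": 0,"ay": 0,"az": 0.06},
  ],
)

```text
time_s: 10.15
ee_pos: [0.5232, 0.2216, 0.0352]
ee_rot: [0.002, 0.47, 0.883, 0.003]
contact_force: [-3.5, 0.3, 11.0]
gripper_width: 0.142
```

```bash
python3 -c "
from h import *
goto(.524,.223,.0352,.29-np.pi-1.2)"
```

```text
t 10.15 pos [0.5232 0.2216 0.0352] yaw 2.1627 q [ 0.4   0.42 -0.22  0.92  0.    1.38] F [-3.5  0.3 11. ] M [-0.06  1.06  1.57] w 0.142
delta mm [0.7 1.5 0. ] rv [ 0.0073  0.0011 -0.0689]
```

Call:
send_rows(
  deltas=[
    {"dx": 0,"dy": 0,"dz": -2,"ax": 0,"ay": 0,"az": 0},
    {"dx": 0,"dy": 0,"dz": -3,"ax": 0,"ay": 0,"az": 0},
    {"dx": 0,"dy": 0,"dz": -3,"ax": 0,"ay": 0,"az": 0},
    {"dx": 0,"dy": 0,"dz": 0,"ax": 0,"ay": 0,"az": 0},
  ],
)

```text
time_s: 10.55
ee_pos: [0.523, 0.2216, 0.0439]
ee_rot: [0.003, 0.468, 0.884, 0.003]
contact_force: [-0.7, 0.1, 2.1]
gripper_width: 0.141
```

```bash
python3 -c "
from h import *
goto(.524,.223,.0442,.29-np.pi-1.2)"
```

```text
t 10.55 pos [0.523  0.2216 0.0439] yaw 2.1674 q [ 0.4   0.41 -0.21  0.94 -0.    1.38] F [-0.7  0.1  2.1] M [-0.01  0.4   1.34] w 0.141
delta mm [ 0.6  1.6 -0.3] rv [ 0.0076  0.002  -0.0641]
```

The knob came up by 9 mm with almost no force left. The two grips put its axis at (0.522, 0.2226), which places the port at about (0.5607, 0.0928), and that agrees with the images. Now I release, rise and check.

Call:
send_rows(
  deltas=[
    {"dx": 0,"dy": 0,"dz": 0,"ax": 0,"ay": 0,"az": -0.03},
    {"dx": 0,"dy": 0,"dz": 0,"ax": 0,"ay": 0,"az": 0},
    {"dx": 0,"dy": 0,"dz": 0,"ax": 0,"ay": 0,"az": 0},
    {"dx": 0,"dy": 0,"dz": 0,"ax": 0,"ay": 0,"az": 0},
    {"dx": 0,"dy": 0,"dz": 0,"ax": 0,"ay": 0,"az": 0},
    {"dx": 0,"dy": 0,"dz": -10,"ax": 0,"ay": 0,"az": 0},
    {"dx": 0,"dy": 0,"dz": -30,"ax": 0,"ay": 0,"az": 0},
    {"dx": 0,"dy": 0,"dz": -40,"ax": 0,"ay": 0,"az": 0},
    {"dx": 0,"dy": 0,"dz": -40,"ax": 0,"ay": 0,"az": 0},
    {"dx": 0,"dy": 0,"dz": -40,"ax": 0,"ay": 0,"az": 0},
  ],
  grip=1.0,
)

```text
time_s: 11.55
ee_pos: [0.5188, 0.2188, 0.2045]
ee_rot: [-0.001, 0.458, 0.889, -0.002]
contact_force: [0.3, 0.1, -0.7]
gripper_width: 0.999
```

```bash
python3 -c "
from h import *
goto(.502,-.188,.2,-.42-np.pi)
s=arm.get_image('scene')[:,:,::-1];cv2.imwrite('pics/scene5.png',s)
x,y=300,180;cv2.imwrite('pics/c7.png',cv2.resize(s[y:y+60,x:x+60],None,fx=9,fy=9,interpolation=2))
"
```

```text
t 11.55 pos [0.5188 0.2188 0.2045] yaw 2.1907 q [ 0.4   0.31  0.07  1.33 -0.    1.35] F [ 0.3  0.1 -0.7] M [-0.01 -0.08 -0.02] w 0.999
delta mm [-321.4 -250.     5.7] rv [-4.000e-03 -3.000e-04 -5.309e-01]
```

View pics/c7.png

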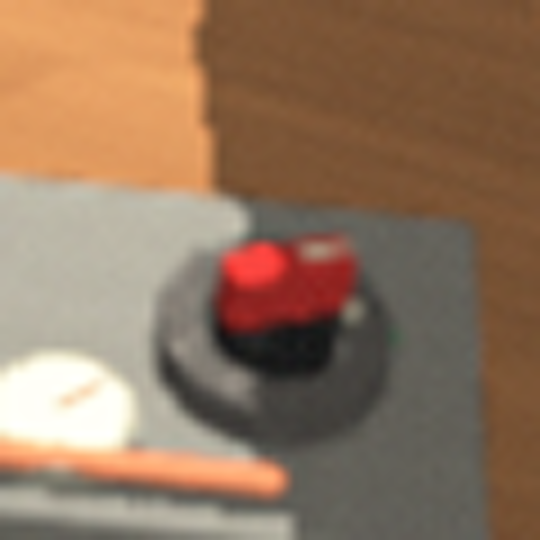

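The knob is up, with its pointer at the green mark at crop pixel (390,335). Now to the orange canister. It is the only orange-handled one, at top pixel (314,200), and the enlarged crop above confirmed it.

Call:
send_rows(
  deltas=[
    {"dx": -32,"dy": -25,"dz": 0,"ax": 0,"ay": 0,"az": 0},
    {"dx": -32,"dy": -25,"dz": 0,"ax": 0,"ay": 0,"az": 0},
    {"dx": -32,"dy": -25,"dz": 0,"ax": 0,"ay": 0,"az": 0},
    {"dx": -32,"dy": -25,"dz": 0,"ax": 0,"ay": 0,"az": 0},
    {"dx": -32,"dy": -25,"dz": 0,"ax": 0,"ay": 0,"az": 0},
    {"dx": -32,"dy": -25,"dz": 0,"ax": 0,"ay": 0,"az": 0},
    {"dx": -32,"dy": -25,"dz": 0,"ax": 0,"ay": 0,"az": 0},
    {"dx": -32,"dy": -25,"dz": 0,"ax": 0,"ay": 0,"az": 0},
    {"dx": -32,"dy": -25,"dz": 0,"ax": 0,"ay": 0,"az": 0},
    {"dx": 0,"dy": 0,"dz": 0,"ax": 0,"ay": 0,"az": -0.13},
    {"dx": 0,"dy": 0,"dz": 0,"ax": 0,"ay": 0,"az": -0.13},
    {"dx": 0,"dy": 0,"dz": 0,"ax": 0,"ay": 0,"az": -0.13},
    {"dx": 0,"dy": 0,"dz": 0,"ax": 0,"ay": 0,"az": -0.13},
  ],
)

```text
time_s: 12.9
ee_pos: [0.5069, -0.1597, 0.2243]
ee_rot: [0.012, 0.207, 0.978, 0.003]
contact_force: [-0.5, -0.7, 1.1]
gripper_width: 0.999
```

```bash
python3 -c "
from h import *
goto(.501,-.188,.14,-.42-np.pi)"
```

```text
t 12.9 pos [ 0.5069 -0.1597  0.2243] yaw 2.7243 q [-0.31  0.23  0.    1.32  0.01  0.11] F [-0.5 -0.7  1.1] M [0.03 0.04 0.  ] w 0.999
delta mm [ -4.2 -29.2  84.1] rv [0.0114 0.022  0.0028]
```

Call:
send_rows(
  deltas=[
    {"dx": -2,"dy": -29,"dz": 20,"ax": 0.011,"ay": 0.022,"az": 0},
    {"dx": 0,"dy": 0,"dz": 30,"ax": 0,"ay": 0,"az": 0},
    {"dx": 0,"dy": 0,"dz": 30,"ax": 0,"ay": 0,"az": 0},
    {"dx": 0,"dy": 0,"dz": 0,"ax": 0,"ay": 0,"az": 0},
  ],
)

```text
time_s: 13.3
ee_pos: [0.4984, -0.1887, 0.146]
ee_rot: [0.003, 0.205, 0.979, -0.0]
contact_force: [-0.6, 0.7, -0.5]
gripper_width: 0.996
```

```bash
python3 -c "
from h import *
goto(.501,-.188,.086,-.42-np.pi)
s=arm.get_image('scene')[:,:,::-1];cv2.imwrite('pics/scene6.png',s)
x,y=160,80;cv2.imwrite('pics/c8.png',cv2.resize(s[y:y+120,x:x+120],None,fx=5,fy=5,interpolation=2))
"
```

```text
t 13.3 pos [ 0.4984 -0.1887  0.146 ] yaw 2.7286 q [-0.36  0.28 -0.13  1.16 -0.    0.05] F [-0.6  0.7 -0.5] M [ 0.01  0.   -0.  ] w 0.996
delta mm [-1.7  1.7 60. ] rv [0.0002 0.0056 0.007 ]
```

View pics/c8.png

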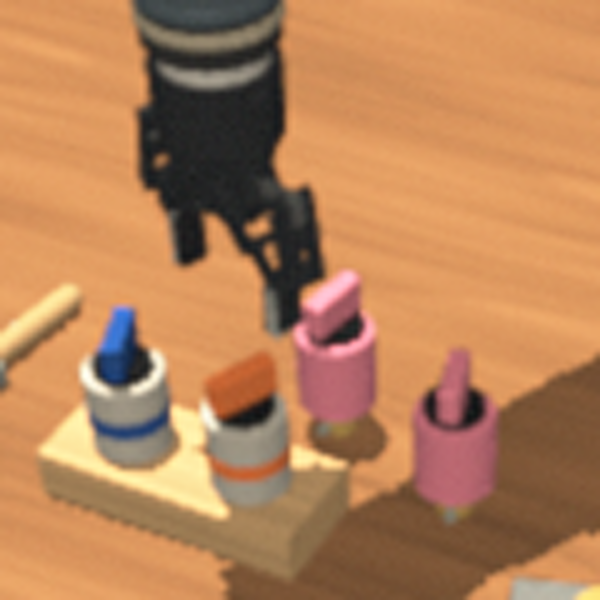

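```bash
python3 -c "
from h import *
print(unproj('top',(281,224),.1),unproj('top',(317,234),.1))"
```

```text
[ 0.44108988 -0.07128322  0.1       ] [ 0.39643274 -0.17907585  0.1       ]
```

Call:
send_rows(
  deltas=[
    {"dx": -1,"dy": 1,"dz": 25,"ax": 0,"ay": 0.005,"az": 0},
    {"dx": 0,"dy": 0,"dz": 20,"ax": 0,"ay": 0,"az": 0},
  ],
)

```text
time_s: 13.55
ee_pos: [0.5046, -0.1897, 0.1084]
ee_rot: [0.006, 0.205, 0.979, -0.001]
contact_force: [0.4, 1.0, -0.7]
gripper_width: 0.996
```

```bash
python3 -c "
from h import *
goto(.501,-.188,.086,-.42-np.pi)"
```

```text
t 13.55 pos [ 0.5046 -0.1897  0.1084] yaw 2.7286 q [-0.36  0.31 -0.19  1.06  0.    0.05] F [ 0.4  1.  -0.7] M [ 0.01  0.03 -0.03] w 0.996
delta mm [ 4.3  0.1 22.4] rv [0.0009 0.0121 0.007 ]
```

Call:
send_rows(
  deltas=[
    {"dx": 4,"dy": 0,"dz": 15,"ax": 0,"ay": 0.01,"az": 0.006},
    {"dx": 0,"dy": 0,"dz": 7,"ax": 0,"ay": 0,"az": 0},
    {"dx": 0,"dy": 0,"dz": 0,"ax": 0,"ay": 0,"az": 0},
  ],
)

```text
time_s: 13.85
ee_pos: [0.5022, -0.1881, 0.0879]
ee_rot: [0.002, 0.208, 0.978, 0.0]
contact_force: [0.8, 0.5, 0.4]
gripper_width: 1.003
```

```bash
python3 -c "
from h import *
goto(.501,-.188,.086,-.42-np.pi)"
```

```text
t 13.85 pos [ 0.5022 -0.1881  0.0879] yaw 2.7224 q [-0.36  0.33 -0.22  1.02  0.    0.06] F [0.8 0.5 0.4] M [-0.02 -0.01  0.03] w 1.003
delta mm [ 1.2 -0.4  1.9] rv [0.0012 0.0037 0.0008]
```

Call:
send_rows(
  deltas=[
    {"dx": 1,"dy": 0,"dz": 1,"ax": 0,"ay": 0.003,"az": 0},
    {"dx": 0,"dy": 0,"dz": 0,"ax": 0,"ay": 0,"az": 0},
    {"dx": 0,"dy": 0,"dz": 0,"ax": 0,"ay": 0,"az": 0},
    {"dx": 0,"dy": 0,"dz": 0,"ax": 0,"ay": 0,"az": 0},
    {"dx": 0,"dy": 0,"dz": 0,"ax": 0,"ay": 0,"az": 0},
    {"dx": 0,"dy": 0,"dz": 0,"ax": 0,"ay": 0,"az": 0},
    {"dx": 0,"dy": 0,"dz": 0,"ax": 0,"ay": 0,"az": 0},
  ],
  grip=0.0,
  grip_force=25,
)

```text
time_s: 14.55
ee_pos: [0.5028, -0.1881, 0.09]
ee_rot: [0.002, 0.208, 0.978, 0.0]
contact_force: [0.4, -0.8, -0.7]
gripper_width: 0.155
```

```bash
python3 -c "
from h import *
goto(.501,-.188,.086,-.42-np.pi)
s=arm.get_image('scene')[:,:,::-1];cv2.imwrite('pics/scene7.png',s)
x,y=160,80;cv2.imwrite('pics/c9.png',cv2.resize(s[y:y+120,x:x+120],None,fx=5,fy=5,interpolation=2))
"
```

```text
t 14.55 pos [ 0.5028 -0.1881  0.09  ] yaw 2.7226 q [-0.36  0.32 -0.22  1.02  0.    0.06] F [ 0.4 -0.8 -0.7] M [ 0.01 -0.08  0.02] w 0.155
delta mm [ 1.7 -0.7  4. ] rv [0.0016 0.0044 0.001 ]
```

View pics/c9.png

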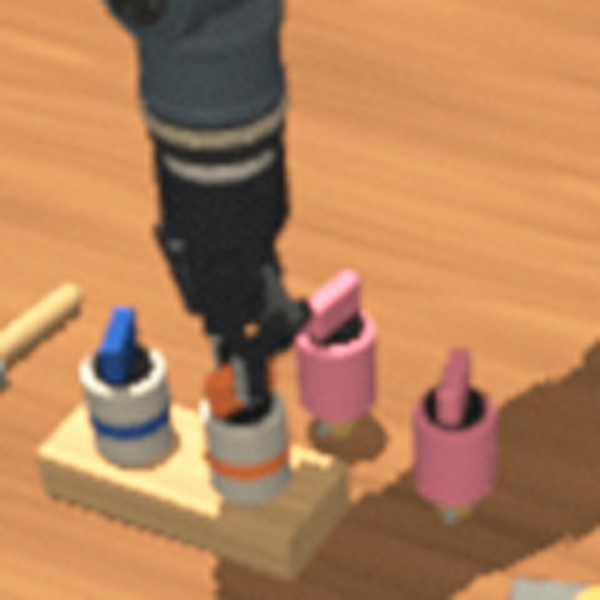

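Gripped on the orange bar: the opening is 13.2 mm, and the scene crop shows the fingers on the handle at (245,380). Before lifting, I'll refine where the canister axis sits along the bar, using the clean first pictures.

```bash
cat > m3.py <<'E'
from m2 import *
from scipy.ndimage import label
def big(rm):
    r,m=rm;l,k=label(m);s=[(l==i).sum() for i in range(1,k+1)];return (r,(l==1+int(np.argmax(s))).astype(float))
M={"top":big(mask("top",(305,188,22,20),(6,170,110),(24,255,255))),"scene":big(mask("scene",(198,148,20,17),(5,150,100),(16,255,255)))}
print({k:int(v[1].sum()) for k,v in M.items()})
pts=box(.046,.014,.102,.128)
K={"top":big(mask("top",(180,200,20,21),(0,120,80),(8,255,255))),"scene":big(mask("scene",(324,196,16,27),(0,120,60),(10,255,255)))}
kp=box(.042,.014,.056,.080)
for n in CAM:
    x,c=fit(pts,{n:M[n]},[.503,-.188,-.42]);print(n,"orange",np.round(x,4),round(c,1),"along bar:",np.round(np.dot(x[:2]-[.5028,-.1881],[.913,-.407])*1000,1),"perp",np.round(np.dot(x[:2]-[.5028,-.1881],[.407,.913])*1000,1))
    print(n,"model area",cover(n,loc(*x,pts),M[n][0]).sum())
    x,c=fit(kp,{n:K[n]},[.523,.222,.29]);print(n,"knob",np.round(x,4),round(c,1),K[n][1].sum(),cover(n,loc(*x,kp),K[n][0]).sum())
E
python3 m3.py
python3 -c "
from h import *
print(unproj('top',(265+401.5/8-.5,165+279.5/8-.5),.096))"
```

```text
{'top': 71, 'scene': 145}
top orange [ 0.5058 -0.1904 -0.4141] 9.8 along bar: 3.7 perp -0.9
top model area 84.90588235294118
top knob [0.523  0.2203 0.2853] 12.1 60.0 71.7843137254902
scene orange [ 0.501  -0.1873 -0.3948] 9.2 along bar: -2.0 perp -0.0
scene model area 142.06666666666666
scene knob [0.5246 0.2241 0.2806] 10.4 93.0 94.79215686274509
[ 0.50675358 -0.18924594  0.096     ]
```

Call:
send_rows(
  deltas=[
    {"dx": 0,"dy": 0,"dz": 0,"ax": 0,"ay": 0,"az": 0},
    {"dx": 0,"dy": 0,"dz": 0,"ax": 0,"ay": 0,"az": 0},
    {"dx": 0,"dy": 0,"dz": -8,"ax": 0,"ay": 0,"az": 0},
    {"dx": 0,"dy": 0,"dz": -12,"ax": 0,"ay": 0,"az": 0},
    {"dx": 0,"dy": 0,"dz": -20,"ax": 0,"ay": 0,"az": 0},
    {"dx": 0,"dy": 0,"dz": -20,"ax": 0,"ay": 0,"az": 0},
    {"dx": 0,"dy": 0,"dz": -20,"ax": 0,"ay": 0,"az": 0},
    {"dx": 0,"dy": 0,"dz": -20,"ax": 0,"ay": 0,"az": 0},
    {"dx": 0,"dy": 0,"dz": -15,"ax": 0,"ay": 0,"az": 0},
    {"dx": 0,"dy": 0,"dz": 0,"ax": 0,"ay": 0,"az": 0},
  ],
  grip_force=90,
)

```text
time_s: 15.6
ee_pos: [0.5012, -0.188, 0.2142]
ee_rot: [0.002, 0.208, 0.978, 0.0]
contact_force: [0.2, 0.6, -3.3]
gripper_width: 0.138
```

```bash
python3 -c "
from h import *
goto(.5607,.0928,.215,.287-np.pi)
s=arm.get_image('scene')[:,:,::-1];cv2.imwrite('pics/scene8.png',s)
x,y=150,60;cv2.imwrite('pics/c10.png',cv2.resize(s[y:y+140,x:x+140],None,fx=4.2,fy=4.2,interpolation=2))
"
```

```text
t 15.6 pos [ 0.5012 -0.188   0.2142] yaw 2.7223 q [-0.36  0.25  0.01  1.33  0.    0.06] F [ 0.2  0.6 -3.3] M [ 0.01 -0.07 -0.  ] w 0.138
delta mm [ 60.  280.7  -0.7] rv [-4.000e-04  4.300e-03 -7.063e-01]
```

View pics/c10.png

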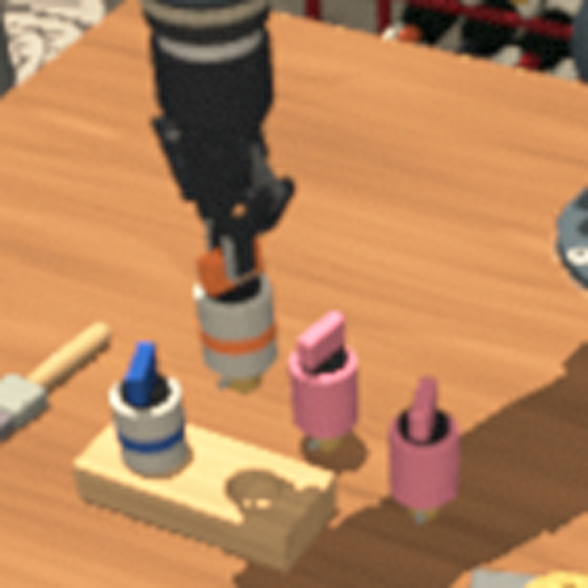

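Call:
send_rows(
  deltas=[
    {"dx": 7,"dy": 31,"dz": 0,"ax": 0,"ay": 0,"az": 0},
    {"dx": 7,"dy": 32,"dz": 0,"ax": 0,"ay": 0,"az": 0},
    {"dx": 7,"dy": 32,"dz": 0,"ax": 0,"ay": 0,"az": 0},
    {"dx": 7,"dy": 32,"dz": 0,"ax": 0,"ay": 0,"az": 0},
    {"dx": 7,"dy": 32,"dz": 0,"ax": 0,"ay": 0,"az": 0},
    {"dx": 7,"dy": 32,"dz": 0,"ax": 0,"ay": 0,"az": 0},
    {"dx": 7,"dy": 32,"dz": 0,"ax": 0,"ay": 0,"az": 0},
    {"dx": 7,"dy": 32,"dz": 0,"ax": 0,"ay": 0,"az": 0},
    {"dx": 0,"dy": 0,"dz": 0,"ax": 0,"ay": 0,"az": -0.1},
    {"dx": 0,"dy": 0,"dz": 0,"ax": 0,"ay": 0,"az": -0.1},
    {"dx": 0,"dy": 0,"dz": 0,"ax": 0,"ay": 0,"az": -0.1},
    {"dx": 0,"dy": 0,"dz": 0,"ax": 0,"ay": 0,"az": -0.1},
    {"dx": 0,"dy": 0,"dz": 0,"ax": 0,"ay": 0,"az": -0.1},
    {"dx": 0,"dy": 0,"dz": 0,"ax": 0,"ay": 0,"az": -0.1},
    {"dx": 0,"dy": 0,"dz": 0,"ax": 0,"ay": 0,"az": -0.1},
  ],
)

```text
time_s: 17.15
ee_pos: [0.5482, 0.0782, 0.1984]
ee_rot: [-0.009, -0.152, 0.988, 0.0]
contact_force: [-0.1, 0.1, -3.1]
gripper_width: 0.143
```

```bash
python3 -c "
from h import *
goto(.5607,.0928,.195,.287-np.pi)"
```

```text
t 17.15 pos [0.5482 0.0782 0.1984] yaw -2.8358 q [ 0.14  0.31  0.05  1.33  0.   -0.16] F [-0.1  0.1 -3.1] M [-0.02 -0.03  0.01] w 0.143
delta mm [-16.4  10.2   3.1] rv [ 0.003  -0.0183  0.0188]
```

Call:
send_rows(
  deltas=[
    {"dx": -14,"dy": 10,"dz": 0,"ax": 0.003,"ay": -0.018,"az": 0.019},
    {"dx": 0,"dy": 0,"dz": 0,"ax": 0,"ay": 0,"az": 0},
    {"dx": 0,"dy": 0,"dz": 0,"ax": 0,"ay": 0,"az": 0},
  ],
)

```text
time_s: 17.45
ee_pos: [0.5569, 0.0916, 0.1952]
ee_rot: [-0.003, -0.144, 0.99, -0.0]
contact_force: [-0.7, -0.7, -2.0]
gripper_width: 0.136
```

```bash
python3 -c "
from h import *
goto(.5607,.0928,.195,.287-np.pi)
for n in CAM: cv2.imwrite(f'pics/{n}9.png',arm.get_image(n)[:,:,::-1])
s=cv2.imread('pics/scene9.png');x,y=240,120;cv2.imwrite('pics/c11.png',cv2.resize(s[y:y+110,x:x+110],None,fx=5.4,fy=5.4,interpolation=2))
s=cv2.imread('pics/top9.png');cv2.imwrite('pics/c12.png',cv2.resize(s[150:250,160:300],None,fx=5,fy=5,interpolation=2))
"
```

```text
t 17.45 pos [0.5569 0.0916 0.1952] yaw -2.8517 q [ 0.16  0.32  0.05  1.31 -0.   -0.13] F [-0.7 -0.7 -2. ] M [-0.02 -0.03 -0.03] w 0.136
delta mm [-4.   0.1  0.2] rv [ 0.0003 -0.0052  0.0029]
```

View pics/c11.png

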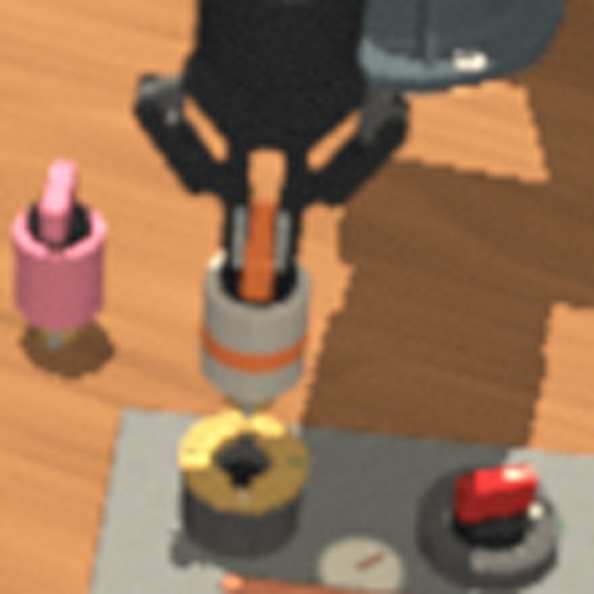

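View pics/c12.png

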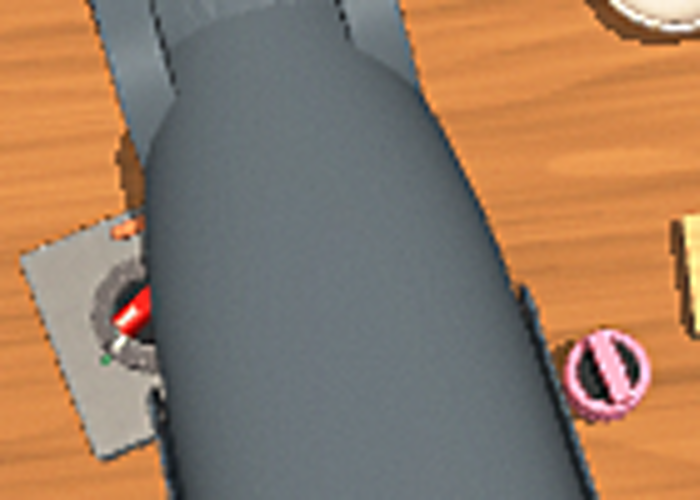

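```bash
python3 - <<'E'
from h import *
s=cv2.imread('pics/scene9.png');x,y=265,160;k=9
c=cv2.resize(s[y:y+55,x:x+60],None,fx=k,fy=k,interpolation=cv2.INTER_CUBIC)
hsv=cv2.cvtColor(s,cv2.COLOR_BGR2HSV)
z0=.1952-.082
def dr(P,col,im):
    uv=(proj('scene',P)-[x,y]+.5)*k-.5
    cv2.polylines(im,[np.round(uv).astype(np.int32)],True,col,1)
out=[]
for off in(0,.004):
    im=c.copy();a=.287
    cx,cy=.5569+off*np.cos(a),.0916+off*np.sin(a)
    for z in(.028,.088):
        P=cyl(.027,0,z)[48:];P=loc(cx,cy,a,P)+[0,0,z0];dr(P,(0,0,255),im)
    P=cyl(.009,0,0)[48:];dr(loc(cx,cy,a,P)+[0,0,z0],(255,0,0),im)
    dr(loc(.5607,.0928,a,cyl(.033,0,.075)[48:]),(0,255,0),im);dr(loc(.5607,.0928,a,cyl(.016,0,.075)[48:]),(0,255,0),im)
    out.append(im)
cv2.imwrite('pics/c13.png',cv2.resize(np.hstack(out),(800,367)))
cv2.imwrite('pics/c14.png',out[0])
E
```

```text
(no output)
```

View pics/c14.png

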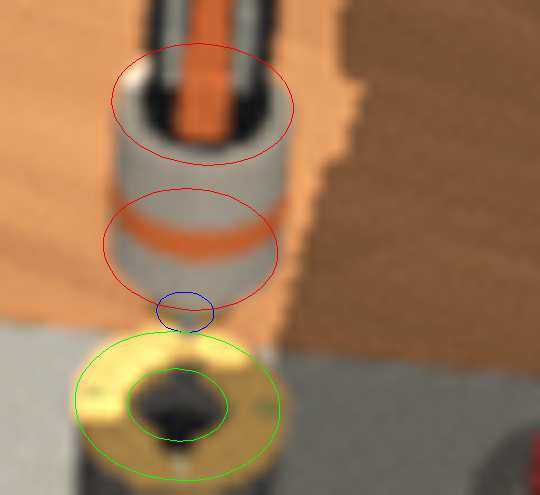

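Scene view: the canister hangs over the port. Body, nose and mouth all show the same small camera offset against the model (about +6 px of the 9x crop), so in the image they line up to about 1 mm. Lowering now.

Call:
send_rows(
  deltas=[
    {"dx": -3.5,"dy": 0,"dz": 0,"ax": 0,"ay": -0.005,"az": 0.003},
    {"dx": 0,"dy": 0,"dz": 15,"ax": 0,"ay": 0,"az": 0},
    {"dx": 0,"dy": 0,"dz": 15,"ax": 0,"ay": 0,"az": 0},
    {"dx": 0,"dy": 0,"dz": 2,"ax": 0,"ay": 0,"az": 0},
    {"dx": 0,"dy": 0,"dz": 0,"ax": 0,"ay": 0,"az": 0},
  ],
)

```text
time_s: 18.05
ee_pos: [0.5611, 0.0915, 0.1632]
ee_rot: [0.001, -0.142, 0.99, 0.0]
contact_force: [0.4, 0.3, -3.4]
gripper_width: 0.142
```

```bash
python3 -c "
from h import *
goto(.5606,.0928,.150,.287-np.pi)"
```

```text
t 18.05 pos [0.5611 0.0915 0.1632] yaw -2.8571 q [ 0.16  0.33 -0.01  1.23  0.   -0.12] F [ 0.4  0.3 -3.4] M [ 0.04 -0.07  0.02] w 0.142
delta mm [ 0.2  1.4 13.2] rv [ 0.      0.0018 -0.0025]
```

Call:
send_rows(
  deltas=[
    {"dx": 0,"dy": 1.3,"dz": 4,"ax": 0,"ay": 0,"az": -0.003},
    {"dx": 0,"dy": 0,"dz": 4,"ax": 0,"ay": 0,"az": 0},
    {"dx": 0,"dy": 0,"dz": 4,"ax": 0,"ay": 0,"az": 0},
  ],
)

```text
time_s: 18.35
ee_pos: [0.5618, 0.0929, 0.1523]
ee_rot: [0.002, -0.143, 0.99, 0.0]
contact_force: [-0.4, -0.4, -1.9]
gripper_width: 0.136
```

```bash
python3 -c "
from h import *
goto(.5606,.0928,.150,.287-np.pi)
s=arm.get_image('scene')[:,:,::-1];cv2.imwrite('pics/scene10.png',s)
x,y=255,150;cv2.imwrite('pics/c15.png',cv2.resize(s[y:y+70,x:x+70],None,fx=8,fy=8,interpolation=2))
"
```

```text
t 18.35 pos [0.5618 0.0929 0.1523] yaw -2.8541 q [ 0.16  0.34 -0.03  1.2   0.   -0.12] F [-0.4 -0.4 -1.9] M [-0.04  0.03  0.05] w 0.136
delta mm [1.2 0.3 2.3] rv [-0.0003  0.0046  0.0005]
```

View pics/c15.png

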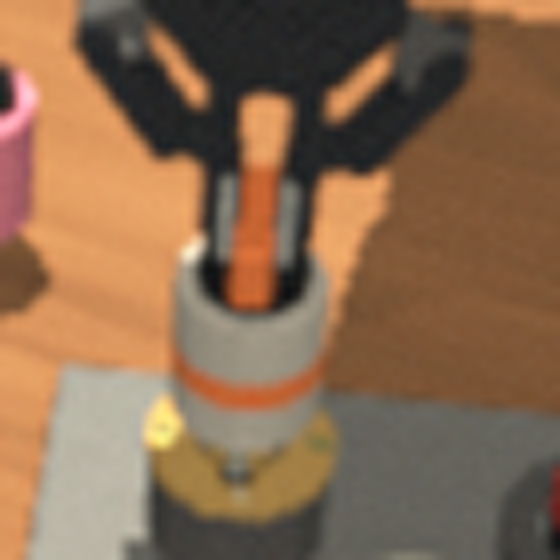

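The nose is entering the mouth and the front pin at crop (237,468) lies over the +x slot. There is no contact force yet.

Call:
send_rows(
  deltas=[
    {"dx": 0.8,"dy": 0,"dz": 3,"ax": 0,"ay": 0.004,"az": 0},
    {"dx": 0,"dy": 0,"dz": 3,"ax": 0,"ay": 0,"az": 0},
  ],
)

```text
time_s: 18.6
ee_pos: [0.5608, 0.0926, 0.1455]
ee_rot: [-0.0, -0.143, 0.99, -0.0]
contact_force: [-0.5, 0.1, -3.4]
gripper_width: 0.138
```

Call:
send_rows(
  deltas=[
    {"dx": 0,"dy": 0,"dz": 2,"ax": 0,"ay": 0,"az": 0},
  ],
)

```text
time_s: 18.7
ee_pos: [0.5608, 0.0926, 0.1432]
ee_rot: [-0.0, -0.143, 0.99, -0.0]
contact_force: [-0.4, -0.3, -2.8]
gripper_width: 0.142
```

Call:
send_rows(
  deltas=[
    {"dx": 0,"dy": 0,"dz": 2,"ax": 0,"ay": 0,"az": 0},
  ],
)

```text
time_s: 18.8
ee_pos: [0.5609, 0.0927, 0.1413]
ee_rot: [0.0, -0.143, 0.99, -0.0]
contact_force: [-1.0, 0.2, 1.2]
gripper_width: 0.137
```

```bash
python3 -c "
from h import *
goto(.5606,.0928,.1355,.287-np.pi)"
```

```text
t 18.8 pos [0.5609 0.0927 0.1413] yaw -2.8541 q [ 0.16  0.34 -0.05  1.18 -0.   -0.12] F [-1.   0.2  1.2] M [ 0.01  0.12 -0.02] w 0.137
delta mm [0.3 0.2 5.8] rv [-0.0003  0.      0.0005]
```

The plunger met the nose at TCP 0.143, as predicted, with no side force. Pushing home.

Call:
send_rows(
  deltas=[
    {"dx": 0,"dy": 0,"dz": 3,"ax": 0,"ay": 0,"az": 0},
    {"dx": 0,"dy": 0,"dz": 3,"ax": 0,"ay": 0,"az": 0},
  ],
)

```text
time_s: 19.0
ee_pos: [0.5612, 0.0927, 0.1358]
ee_rot: [0.001, -0.143, 0.99, -0.0]
contact_force: [-1.8, -0.2, 4.7]
gripper_width: 0.143
```

Call:
send_rows(
  deltas=[
    {"dx": 0,"dy": 0,"dz": 3,"ax": 0,"ay": 0,"az": 0},
    {"dx": 0,"dy": 0,"dz": 2.5,"ax": 0,"ay": 0,"az": 0},
  ],
)

```text
time_s: 19.2
ee_pos: [0.5613, 0.0927, 0.1308]
ee_rot: [0.001, -0.143, 0.99, -0.0]
contact_force: [-2.5, 0.4, 7.5]
gripper_width: 0.139
```

Call:
send_rows(
  deltas=[
    {"dx": 0,"dy": 0,"dz": 2.5,"ax": 0,"ay": 0,"az": 0},
  ],
)

```text
time_s: 19.3
ee_pos: [0.5614, 0.0929, 0.1291]
ee_rot: [0.002, -0.143, 0.99, 0.0]
contact_force: [-10.5, 1.4, 35.5]
gripper_width: 0.137
```

```bash
python3 -c "
from h import *
goto(.5606,.0928,.129,.287-np.pi)"
```

```text
t 19.3 pos [0.5614 0.0929 0.1291] yaw -2.854 q [ 0.16  0.35 -0.07  1.15 -0.   -0.12] F [-10.5   1.4  35.5] M [0.04 2.26 0.01] w 0.137
delta mm [0.8 0.1 0.1] rv [-0.0005  0.0034  0.0006]
```

Home: firm contact of 35 N at TCP 0.1291, against a predicted 0.129. Easing the push slightly, then twisting clockwise.

Call:
send_rows(
  deltas=[
    {"dx": 0.3,"dy": 0,"dz": 0,"ax": 0,"ay": 0,"az": 0},
    {"dx": 0,"dy": 0,"dz": 0.8,"ax": 0,"ay": 0,"az": 0.1},
    {"dx": 0,"dy": 0,"dz": 0.8,"ax": 0,"ay": 0,"az": 0.1},
  ],
)

```text
time_s: 19.6
ee_pos: [0.5616, 0.0929, 0.1298]
ee_rot: [0.003, -0.042, 0.999, 0.0]
contact_force: [-3.6, -0.7, 8.5]
gripper_width: 0.138
```

```bash
python3 -c "
from h import *
goto(.5606,.0928,.129,.287-np.pi-1.5)"
```

```text
t 19.6 pos [0.5616 0.0929 0.1298] yaw -3.0584 q [ 0.16  0.35 -0.07  1.14  0.    0.08] F [-3.6 -0.7  8.5] M [-0.23  0.99  0.08] w 0.138
delta mm [ 1.  -0.1  0.8] rv [0.0049 0.0055 1.2962]
```

Call:
send_rows(
  deltas=[
    {"dx": 0,"dy": 0,"dz": 1.4,"ax": 0,"ay": 0.003,"az": 0.1},
    {"dx": 0,"dy": 0,"dz": 1.1,"ax": 0,"ay": 0,"az": 0.1},
    {"dx": 0,"dy": 0,"dz": 1.1,"ax": 0,"ay": 0,"az": 0.1},
    {"dx": 0,"dy": 0,"dz": 1.1,"ax": 0,"ay": 0,"az": 0.1},
  ],
)

```text
time_s: 20.0
ee_pos: [0.5618, 0.0932, 0.1291]
ee_rot: [0.004, 0.166, 0.986, 0.002]
contact_force: [-4.9, -0.3, 13.4]
gripper_width: 0.139
```

```bash
python3 -c "
from h import *
goto(.5606,.0928,.129,.287-np.pi-1.5)"
```

```text
t 20.0 pos [0.5618 0.0932 0.1291] yaw 2.8088 q [ 0.16  0.35 -0.08  1.14  0.    0.5 ] F [-4.9 -0.3 13.4] M [-0.13  1.34  0.27] w 0.139
delta mm [ 1.  -0.8  0.1] rv [0.0072 0.0044 0.8802]
```

Call:
send_rows(
  deltas=[
    {"dx": 0.2,"dy": -0.2,"dz": 1.1,"ax": 0.003,"ay": 0.002,"az": 0.1},
    {"dx": 0.2,"dy": -0.2,"dz": 1.1,"ax": 0,"ay": 0,"az": 0.1},
    {"dx": 0,"dy": -0.3,"dz": 1.1,"ax": 0,"ay": 0,"az": 0.1},
    {"dx": 0,"dy": -0.3,"dz": 1.1,"ax": 0,"ay": 0,"az": 0.1},
  ],
)

```text
time_s: 20.4
ee_pos: [0.5614, 0.0934, 0.1291]
ee_rot: [0.004, 0.365, 0.931, 0.003]
contact_force: [-4.8, 0.2, 11.9]
gripper_width: 0.142
```

```bash
python3 -c "
from h import *
goto(.5606,.0928,.129,.287-np.pi-1.5)"
```

```text
t 20.4 pos [0.5614 0.0934 0.1291] yaw 2.3935 q [ 0.16  0.34 -0.08  1.14  0.    0.91] F [-4.8  0.2 11.9] M [-0.08  1.29  0.26] w 0.142
delta mm [ 0.2 -1.   0.1] rv [0.0095 0.004  0.4649]
```

Call:
send_rows(
  deltas=[
    {"dx": 0,"dy": -0.3,"dz": 1.1,"ax": 0.003,"ay": 0.002,"az": 0.1},
    {"dx": 0,"dy": -0.3,"dz": 1.1,"ax": 0,"ay": 0,"az": 0.1},
    {"dx": 0,"dy": -0.3,"dz": 1.1,"ax": 0,"ay": 0,"az": 0.1},
  ],
)

```text
time_s: 20.7
ee_pos: [0.561, 0.0929, 0.1291]
ee_rot: [0.004, 0.505, 0.863, 0.003]
contact_force: [-3.4, -1.8, 13.6]
gripper_width: 0.14
```

```bash
python3 -c "
from h import *
goto(.5606,.0928,.129,.287-np.pi-1.5)"
```

```text
t 20.7 pos [0.561  0.0929 0.1291] yaw 2.0818 q [ 0.16  0.34 -0.08  1.14  0.    1.22] F [-3.4 -1.8 13.6] M [-0.47  1.27  0.2 ] w 0.14
delta mm [ 0.1 -0.4  0.1] rv [0.0099 0.0027 0.1532]
```

Call:
send_rows(
  deltas=[
    {"dx": 0,"dy": -0.3,"dz": 1.1,"ax": 0,"ay": 0,"az": 0.08},
    {"dx": 0,"dy": 0,"dz": 1.1,"ax": 0,"ay": 0,"az": 0.06},
  ],
)

```text
time_s: 20.9
ee_pos: [0.5607, 0.0927, 0.1292]
ee_rot: [0.005, 0.567, 0.823, 0.004]
contact_force: [-5.4, -0.7, 12.6]
gripper_width: 0.139
```

```bash
python3 -c "
from h import *
goto(.5606,.0928,.129,.287-np.pi-1.5)"
```

```text
t 20.9 pos [0.5607 0.0927 0.1292] yaw 1.9349 q [ 0.16  0.34 -0.08  1.13 -0.    1.37] F [-5.4 -0.7 12.6] M [-0.24  1.47  0.19] w 0.139
delta mm [ 0.1 -0.1  0.2] rv [0.0122 0.0028 0.0064]
```

Call:
send_rows(
  deltas=[
    {"dx": 0,"dy": 0,"dz": 1.2,"ax": 0.003,"ay": 0,"az": 0.05},
    {"dx": 0,"dy": 0,"dz": 1.2,"ax": 0,"ay": 0,"az": 0.03},
  ],
)

```text
time_s: 21.1
ee_pos: [0.5604, 0.0926, 0.1291]
ee_rot: [0.004, 0.601, 0.799, 0.004]
contact_force: [-5.5, -0.6, 13.9]
gripper_width: 0.135
```

```bash
python3 -c "
from h import *
goto(.5606,.0928,.129,.287-np.pi-1.5)
for n in CAM: cv2.imwrite(f'pics/{n}11.png',arm.get_image(n)[:,:,::-1])
s=cv2.imread('pics/scene11.png')
x,y=250,150;cv2.imwrite('pics/c16.png',cv2.resize(s[y:y+90,x:x+110],None,fx=6,fy=6,interpolation=2))
goto(.5606,.0928,.129,.287-np.pi-1.5)
"
```

```text
t 21.1 pos [0.5604 0.0926 0.1291] yaw 1.8512 q [ 0.16  0.34 -0.08  1.14 -0.    1.45] F [-5.5 -0.6 13.9] M [-0.34  1.67  0.5 ] w 0.135
delta mm [0.1 0.3 0.1] rv [ 0.0108  0.0028 -0.0774]
t 21.2 pos [0.5603 0.0926 0.1291] yaw 1.8521 q [ 0.16  0.34 -0.08  1.13 -0.    1.45] F [-5.1 -0.8 13.6] M [-0.34  1.66  0.36] w 0.142
delta mm [0.1 0.3 0.1] rv [ 0.0109  0.0028 -0.0764]
```

View pics/c16.png

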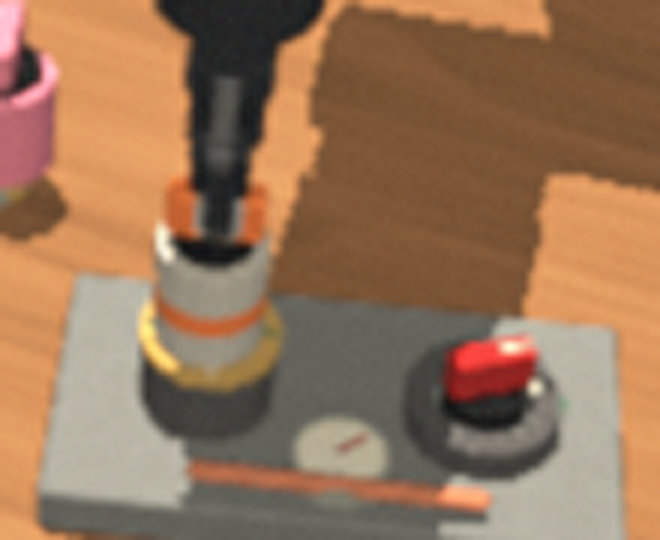

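The canister is flush on the brass at crop (212,365), its handle is crosswise, and the knob at (490,370) is up at green. The twist moment rose from 0.2 to 0.5 N m, so the stop is reached. The pose also held steady over the two camera shots, so I'm handing in.

```bash
python3 -c "
from h import *
print(arm.finish_job())
goto(.5606,.0928,.129,.287-np.pi-1.5)"
```

```text
the job is handed in; nothing more can be done
None
the job is handed in; nothing more can be done
```

I opened the regulator, moved the orange canister into the filling port, twisted it a quarter turn and handed the job in still holding it there, at 21.2 s of the 72 s. `finish_job` gives no verdict, so the checks below are my own.

**Regulator:** I pressed the knob about 9 mm, turned it clockwise until the moment rose sharply to about 1.6 N m, and let it rise. The last picture shows it up with its pointer at the green mark.

**Canister:**
- **Fit:** The plunger met the nose and the shoulder came home at the heights I predicted, to within about 1 mm.
- **Final hold:** The tool had turned about 1.57 rad and the moment was rising against the stop. I was still gripping at 90 N and pushing down with about 13 N. By tool position it was within about 0.5 mm of the port axis and at the home height, with about 0.01 rad of tilt.
- **Not measured directly:** I had no reading of the vane or plunger joints, so their values are inferred from the turn angle and the height.

**Checks that failed or disagreed:**
- **First knob grip:** It closed on nothing, because the fingertips were about 27 mm higher than the description implies. I found this by touching the knob top and corrected for it.
- **Cameras:** They disagreed by about 4 mm at the station. I settled that from two grips on the knob.
- **Canister along its handle:** I only knew this to about 3 mm before insertion, but it went in with little side force.

No unintended contact showed up, and the full canister looked unmoved just after I lifted the orange one out. I did not check it or the other objects separately at the end.

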